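# Pack out a plaster mould in the closing press and hold it shut

## Task

The two halves of the plaster mould in the press stand slightly apart, and the spring-return ram is too short to reach them. Take beech spacer blocks from the grey tray and stand them crosswise on the bed between ram and mould, flat and square, one after another, until pushing the ram by its black post squeezes the mould fully shut through the stack; finish while still holding the ram firmly pushed in, with unused blocks left in the tray. Use only the beech blocks, and do not disturb the little clay head.

Things in the scene. Friction and masses are not known exactly. Their poses are not given: they have to be found in the camera images.
- press: Wooden bed of the press, 400 x 130 x 12 mm, fixed. Origin: centre of its underside; its top, on which spacers and mould stand, is 12 mm above. +x runs along the bed from ram to mould (the ram pushes to +x), y is across. No walls between ram and mould; beside the ram two guides, 10 mm high.
- ram: Ram sliding 65 mm along the bed's +x. Origin: centre of the lower edge of its front face (70 wide, 45 high); in the bed's frame x = -95 mm sprung back, -30 mm at its front stop (there it presses on nothing: add a spacer). Face plate 15 mm thick, then a blue carriage 44 wide, 25 high. A spring pushes it back (1.5 N, 4 N at the front stop) when let go. A firm squeeze is 10 to 16 N of push in all.
- ram_post (a point): Point on the axis of the ram's upright black grip post (22 mm diameter, standing from 37 to 87 mm above the bench, 68 mm behind the ram's front face); this point is 72 mm above the bench, 15 mm under the post's top. Grip or push the post here.
- mould: Two-piece white plaster mould, each half 50 x 110 x 55 mm, on the bed, iron stop behind. The far half is fixed. Origin: on the bed's top at the seam, mid-width; axes as the bed. Its place along the bed varies: one, two or three spacers are needed, found by trying the ram or measuring. Shut, its face that looks to the ram is 50 mm before this origin.
- near_half (a joint): How far the near half of the mould (the one facing the ram) stands off the far half, m: 0 is shut, at most 0.012. It slides along the bed with about 1.5 N of friction and stays where it is left. Once shut it is solid to push against.
- near_face (a point): Centre of the lower edge of the near half's face that looks to the ram, at the height of the bed's top: the far end of the gap to be packed. The face is 110 mm wide, 55 mm high.
- spacer_a: Loose beech spacer block (one of three alike), 24 mm thick (its x), 60 mm long (its y), 45 mm high (its z), about 50 g. Origin at the centre of its underside; it starts upright in the tray. Best gripped across its 60 mm length, near the top. In the gap its 24 mm thickness goes along the bed and its 60 mm length across.
- spacer_b: Loose beech spacer block (one of three alike), 24 mm thick (its x), 60 mm long (its y), 45 mm high (its z), about 50 g. Origin at the centre of its underside; it starts upright in the tray. Best gripped across its 60 mm length, near the top. In the gap its 24 mm thickness goes along the bed and its 60 mm length across.
- spacer_c: Loose beech spacer block (one of three alike), 24 mm thick (its x), 60 mm long (its y), 45 mm high (its z), about 50 g. Origin at the centre of its underside; it starts upright in the tray. Best gripped across its 60 mm length, near the top. In the gap its 24 mm thickness goes along the bed and its 60 mm length across.
- tray: Grey fixed tray, 320 x 210 mm, wall 28 mm high and 5 mm thick, floor 5 mm thick. Origin at the centre of its underside. It holds spacers and clutter, all standing on its floor.
- tile: Small loose terracotta test tile in the tray, 30 x 50 x 12 mm, in line with the spacers (not to be used). Origin at the centre of its underside.
- rib: Loose dark wooden modelling rib in the tray, 160 x 18 x 8 mm, along one long side (not to be used). Origin at the centre of its underside.
- bust: Loose small clay head on a round foot, 90 mm across, 153 mm high, beside the press on its +y side: to be left alone. Origin at the centre of its underside.
Not all that is in view belongs to the job. Leave any turquoise look-alike of the spacer_c alone.

How it is judged:
By the outcome, as a careful person would: the job done as asked, in the order asked, and still so for the second after the job is handed in, while the arm keeps its last pose, push and grip.
It also fails if it takes over 72 s, if anything falls off the work surface, if the arm or the gripper's body presses on something with over 40 N, if the wrist force passes 120 N, or if a joint passes its speed limit or range.

## Robot

A 7-joint arm with a two-finger parallel gripper is mounted at the origin on the work surface. World frame = base frame: x ahead of the robot, y to its left, z up, the work surface at z = 0. Lengths are in m, angles in rad, forces in N, time in s.
With the tool pointing down it reaches from about 0.4 to 0.85 m from the base axis. Payload 4.5 kg.
Tool frame: the origin (TCP) lies at the very end of the fingers, on their centre line; the grasp point (between the pads) lies 19 mm behind it; z points along the fingers, x is the direction in which the jaws open and shut, and the axes are right-handed (so a half turn about z gives the same grasp; the last joint's range is limited). The gripper opens to 88 mm and grips with 3 to 60 N. Pads are 18 mm wide; open, the fingers measure 123 mm over their backs; the gripper's body (75 mm by 187 mm) begins 45 mm behind the grasp point.
Start: joints at [1.269, 0.689, -0.195, 1.565, 0.157, 0.902, -0.215], TCP at [0.206, -0.59, 0.239] pointing down, gripper open.
Joint ranges: [-3.01, 3.01], [-0.46, 2.08], [-1.47, 1.51], [0.13, 2.56], [-1, 4.14], [0.04, 2.09], [-2.66, 2.66]. Speed limits (rad/s): [2.57, 2.57, 3.14, 3.14, 3.14, 3.14, 3.14].

## Interface

Orientations are given as a unit quaternion [x, y, z, w].
In Python, from plant import * gives the robot as it stands.
- The arm moves only by the tool apply_moves, never from a script. Its argument "series" is a list of rows, each an object of numbers: "x", "y", "z": the shift along the tool's x, y, z in units of 80 cm (1.0 is 80 cm); "wx", "wy", "wz": the turn, a rotation vector about the tool's x, y, z in units of pi rad (1.0 is pi rad); "fingers": the opening, from -1 (shut) to 1 (fully open), so that 0 is half open. In form: [{"x": .., "y": .., "z": .., "wx": .., "wy": .., "wz": .., "fingers": ..}, ...]. A call has 1 to 8 rows; each row shifts and turns the pose as measured when the row begins, along the tool's axes as they then stand; what a row does not reach is not made up. A row lasts 1/8 s, in which the tool goes at most 62.5 mm and 10.7 degrees, less where a joint would pass 70% of its speed; a pose out of reach is approached as far as the arm can. A call with a number of a shift or a turn outside -1 to 1 is refused whole. A call with a gripper value outside its range is refused whole. The fingers move at their own pace and stop on an object; "force" is the grip in N (left out, the last holds). Time passes only in rows, so rows that do not move let the fingers close. It gives the time, the measured TCP pose, the force and the opening at its end, in the units of the state.
- get_state(): the state, without advancing time (a new reading comes with each control period).
- snapshot(name): name is "scene" or "top" or "wrist"; returns (picture, depth): 400x640x3 uint8, red, green, blue; 400x640 float32, m along the optical axis (not along the pixel's ray), 0 where there is no reading.
- camera_model(name): a dict with "camera_matrix" (3x3 intrinsics, pixels), "dist_coeffs" ([k1, k2, p1, p2, k3] as OpenCV has them; the pictures are not rectified), "world_from_camera" (4x4, takes a point from camera to world coordinates). Camera axes: x right, y up, looking along -z (the intrinsics and any distortion apply to the point x, -y, -z); pixel columns grow to the right and rows downward; lengths in m; the calibration is good to about 2 mm. A picture is of the moment at which its call begins: read the wrist's pose just before it. camera_model takes no time and is no camera call; for the wrist camera it gives the pose at the moment of the call.
- finish_job(): hands the job in, once; it reports no verdict.
The state is a dict: "clock": time; "q": joint angles; "qd": joint speeds; "joint_torque": joint torques, N m; "tool_pos": TCP position; "eef_rot": TCP orientation; "contact_force": force on the tool from outside, world axes, zero at the start; "moment": the same for the moment, N m; "opening": opening from 0.0 (shut) to 1.0 (fully open).
Only numpy, scipy, OpenCV 4.12 (cv2) and the standard library are available. Lean on these libraries where they do the work, as an engineer would, in place of code of your own. Each camera call takes 0.05 s, during which the arm holds its last target. There are 200 camera calls.

## Working session

There is one attempt and no reset: what is moved stays moved. The work goes in short steps, Python scripts to look and compute and a tool call to move; the robot and the scene stay as the last step left them, time stands still between calls to the robot, and variables do not carry over. Pictures are saved under pics/ and viewed, about 8 in all and at most 12, crops included, and the job is handed in when it is done.

Besides the shell and the picture viewer there is one more tool, called after "Request:" by a JSON object that holds its "op" and its "data". apply_moves: Moves the arm, as the interface text tells. Its arguments: {"type":"object","properties":{"series":{"type":"array","items":{"type":"object","properties":{"x":{"type":"number"},"y":{"type":"number"},"z":{"type":"number"},"wx":{"type":"number"},"wy":{"type":"number"},"wz":{"type":"number"},"fingers":{"type":"number"}}}},"force":{"type":"number"}},"required":["series"]}

```bash
ls; mkdir -p pics
python3 - <<'E'
from plant import *
import cv2,numpy as np
s=get_state();print(s)
for n in("top","scene"):
    p,d=snapshot(n);cv2.imwrite(f"pics/{n}0.png",p[:,:,::-1]);np.savez(f"pics/{n}0.npz",p=p,d=d)
    m=camera_model(n);print(n,m)
E
```

```text
pics
{'clock': 0.0, 'q': array([ 1.26880839,  0.68998618, -0.19450613,  1.56631602,  0.15727817,
        0.90249801, -0.21511601]), 'qd': array([ 0.00051974, -0.00048209,  0.00181378, -0.00022512,  0.00101348,
       -0.00079102,  0.00135732]), 'joint_torque': array([-5.04517611e-04, -5.27566588e+01, -1.26738299e+00, -1.53434247e+01,
       -5.27245249e-02,  6.48761401e-03,  2.02627421e-04]), 'tool_pos': array([ 0.20569593, -0.58952416,  0.23791592]), 'eef_rot': array([ 8.15338861e-01, -5.78983346e-01, -7.74356057e-04, -4.77079443e-04]), 'contact_force': array([-0.22956307, -0.70103728, -0.36542763]), 'moment': array([-0.00692722, -0.04138625, -0.02756988]), 'opening': 1.0013298584099053}
top {'camera_matrix': array([[362.47886811,   0.        , 319.42201315],
       [  0.        , 362.47886811, 205.62164547],
       [  0.        ,   0.        ,   1.        ]]), 'dist_coeffs': array([-0.03873395,  0.        ,  0.        ,  0.        ,  0.        ]), 'world_from_camera': array([[-0.02215062,  0.99161203, -0.12733789,  0.44759115],
       [-0.99958519, -0.02431148, -0.01544024,  0.05285449],
       [-0.0184065 ,  0.12694306,  0.99173921,  0.87515863],
       [ 0.        ,  0.        ,  0.        ,  1.        ]])}
scene {'camera_matrix': array([[429.25066255,   0.        , 317.91333714],
       [  0.        , 429.25066255, 195.36310149],
       [  0.        ,   0.        ,   1.        ]]), 'dist_coeffs': array([-0.10443379,  0.        ,  0.        ,  0.        ,  0.        ]), 'world_from_camera': array([[ 0.83208137, -0.41339954,  0.36978565,  0.94241657],
       [ 0.55463802,  0.62515276, -0.54914543, -0.54338065],
       [-0.00415605,  0.66203086,  0.74946506,  0.86361614],
       [ 0.        ,  0.        ,  0.        ,  1.        ]])}
```

View pics/top0.png

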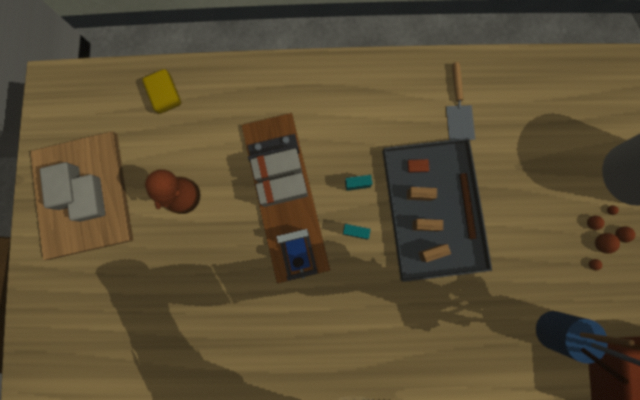

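View pics/scene0.png

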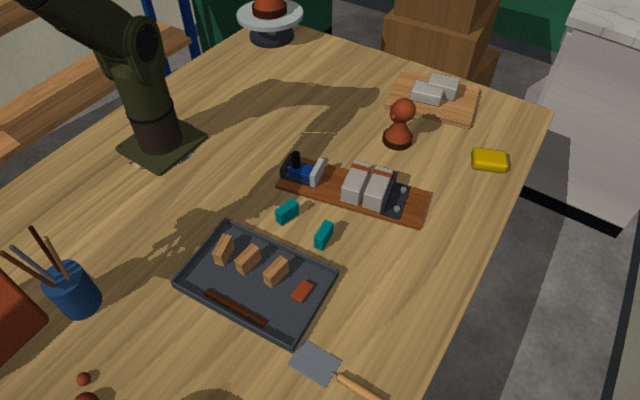

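Candidates in the top view are beech blocks in the tray at (424,193), (430,225) and (436,253). Look-alikes are the turquoise blocks at (359,182) and (357,231), the terracotta tile at (419,166) and the rib at (467,207). I choose the three beech blocks. The press has its ram at the bottom (295,255) and its mould at (278,175), so the bed's +x runs roughly along world +x. Next I'll measure these and take a close crop.

```bash
cat > h.py <<'E'
import cv2,numpy as np
from plant import *
def cloud(p,d,m):
    K=m["camera_matrix"];D=np.array(m["dist_coeffs"]);T=np.array(m["world_from_camera"])
    v,u=np.mgrid[:400,:640];uv=np.stack([u,v],-1).reshape(-1,1,2).astype(np.float64)
    n=cv2.undistortPoints(uv,K,D).reshape(400,640,2)
    c=np.stack([n[...,0]*d,-n[...,1]*d,-d],-1)
    return c@T[:3,:3].T+T[:3,3]
def rect(P):
    P=P.astype(np.float32)*1000
    (c,s,a)=cv2.minAreaRect(P[:,:2].copy());return np.round(c,1),np.round(s,1),round(a,1)
def hsv(p): return cv2.cvtColor(p,cv2.COLOR_RGB2HSV)
E
python3 - <<'E'
from h import *
for n in("top","scene"):
    z=np.load(f"pics/{n}0.npz");p,d=z['p'],z['d'];W=cloud(p,d,camera_model(n));Z=W[...,2]
    ok=d>0
    print(n,"table z",np.median(Z[ok&(abs(Z)<.02)]))
    np.save(f"pics/{n}W.npy",W)
    box=ok&(W[...,0]>.2)&(W[...,0]<.75)
    tr=box&(Z>.042)&(Z<.06)&(W[...,1]<-.08)&(W[...,1]>-.4)
    k,l,st,_=cv2.connectedComponentsWithStats(tr.astype(np.uint8))
    for i in range(1,k):
        if st[i,4]>30:
            Q=W[l==i];print("blk",st[i],rect(Q),np.round(np.median(Q[:,2]),4),p[l==i].mean(0).round())
    pr=box&(W[...,1]>-.02)&(W[...,1]<.3)
    for lo,hi in((.006,.018),(.05,.063),(.063,.075),(.08,.095),(.1,.17),(.03,.045)):
        mk=pr&(Z>lo)&(Z<hi)
        k,l,st,_=cv2.connectedComponentsWithStats(mk.astype(np.uint8))
        for i in range(1,k):
            if st[i,4]>40: Q=W[l==i];print(lo,st[i],rect(Q),np.round(np.median(Q[:,2]),4),p[l==i].mean(0).round())
z=np.load("pics/top0.npz");p=z['p']
c=cv2.resize(p[100:290,230:500],None,fx=2.9,fy=2.9,interpolation=cv2.INTER_CUBIC)
cv2.imwrite("pics/crop0.png",np.clip(c[:,:,::-1]*1.5,0,255).astype(np.uint8))
E
```

```text
top table z -0.0008811662325822756
blk [410 187  26  12 265] (array([ 579.7, -173.7]), array([57.1, 24.5]), 85.3) 0.0486 [107.  81.  50.]
blk [416 219  27  12 280] (array([ 505.1, -184. ]), array([58.2, 24.2]), 85.8) 0.0486 [107.  81.  50.]
blk [423 244  28  18 294] (array([ 440.2, -195.6]), array([24. , 60.5]), 16.7) 0.0485 [107.  81.  50.]
0.006 [ 243  130   87  154 3856] (array([577.1, 149.3]), array([380.7, 130.8]), 12.4) 0.0112 [77. 51. 27.]
0.006 [303 237  11  35 101] (array([444.6, 102.5]), array([78.8, 23.8]), 9.1) 0.0109 [46. 34. 26.]
0.006 [284 242  16  33  73] (array([436.5, 138.9]), array([78.5, 20.9]), 18.4) 0.0105 [42. 33. 28.]
0.05 [248 144  51  17 180] (array([681.1, 171.9]), array([ 12.6, 119.6]), 11.5) 0.0562 [46. 43. 40.]
0.05 [255 168  46  12  60] (array([628.5, 160.2]), array([  2.6, 106.5]), 13.0) 0.0569 [69. 65. 56.]
0.05 [277 229  31  14 207] (array([486.6, 129.1]), array([15. , 69.6]), 12.9) 0.0568 [112. 115. 108.]
0.063 [250 148  51  31 985] (array([652.7, 165.4]), array([ 51.7, 109.5]), 12.9) 0.0662 [105.  97.  83.]
0.063 [ 256  173   51   31 1011] (array([
[... 1337 characters left out ...]
6  20  86] (array([615.2, 124.8]), array([82.4, 38.8]), 66.6) 0.057 [119. 114. 106.]
0.063 [341 160  30  33 597] (array([592.8, 152. ]), array([ 50.2, 112. ]), 11.3) 0.0679 [143. 129. 116.]
0.063 [363 166  30  35 621] (array([651.1, 164.8]), array([ 50.8, 114.8]), 11.6) 0.0676 [141. 128. 115.]
0.08 [291 151   8   8  47] (array([426.7, 114.6]), array([18.5, 18.5]), 85.2) 0.0868 [14. 13. 14.]
0.03 [279 157  45  27 364] (array([442.5, 119. ]), array([103.6,  73.2]), 10.7) 0.0373 [30. 48. 75.]
0.03 [340 174  30  29 104] (array([614.4, 142.3]), array([112.2,  43.6]), 75.9) 0.0369 [110. 106.  97.]
0.03 [362 200  24  12  91] (array([668.3, 111.9]), array([60.5, 12.2]), 14.8) 0.0374 [108. 104.  97.]
```

View pics/crop0.png

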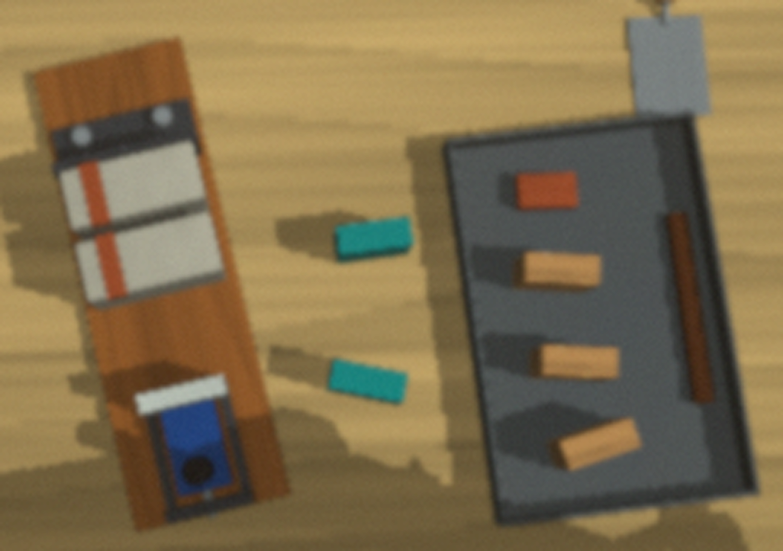

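The crop confirms three beech blocks in the tray, at crop (560,270), (578,362) and (597,445). Both turquoise blocks stand outside the tray. From the depth data, the mould is about 9 mm open and the gap with the mould shut is about 87 mm. That leaves one block marginally enough (needs about 63 of 65 mm travel), so I'll try one first.

```bash
cat > g.py <<'E'
import sys,numpy as np
from scipy.spatial.transform import Rotation as R
from plant import *
# usage: g.py x y z(mm) jawyaw(deg) : delta in tool units from measured pose
s=get_state();x,y,z,a=map(float,sys.argv[1:5]);p=s["tool_pos"];r=R.from_quat(s["eef_rot"])
c,n=np.cos(np.radians(a)),np.sin(np.radians(a))
T=R.from_matrix(np.array([[c,n,0],[n,-c,0],[0,0,-1]]))
w=(r.inv()*T).as_rotvec()/np.pi; d=T.inv().apply(np.array([x,y,z])/1000-p)/.8
print("t",round(s["clock"],2),"pos",p.round(4),"F",s["contact_force"].round(2),"op",round(s["opening"],3))
print("shift(in goal axes)",d.round(4),"turn",w.round(4),"rows>=",np.linalg.norm(d)*.8/.0625)
E
python3 g.py 440 -196 110 -73
python3 - <<'E'
import numpy as np,cv2
for n in("top","scene"):
    W=np.load(f"pics/{n}W.npy");Z=W[...,2]
    m=(Z>.042)&(Z<.06)&(W[...,1]<-.08)&(W[...,1]>-.4)&(W[...,0]>.2)&(W[...,0]<.75)
    k,l,st,_=cv2.connectedComponentsWithStats(m.astype(np.uint8))
    for i in range(1,k):
        if st[i,4]>100:
            Q=W[l==i][:,:2];v=np.linalg.svd(Q-Q.mean(0))[2][0];print(n,Q.mean(0),np.degrees(np.arctan(v[1]/v[0])))
E
```

```text
t 0.1 pos [ 0.2058 -0.5896  0.238 ] F [-0.27 -0.81 -0.14] op 0.999
shift(in goal axes) [-0.3849 -0.4239  0.16  ] turn [0.     0.0005 0.0125] rows>= 7.609218321877616
top [ 0.57938685 -0.17338167] 85.50065727115712
top [ 0.50477498 -0.18342032] 86.63143085981767
top [ 0.44012152 -0.1956784 ] -72.32743872499158
scene [ 0.4408508  -0.19867589] -74.2459244157623
scene [ 0.50590447 -0.18549666] 83.92317761991977
scene [ 0.58027536 -0.17518154] 85.41538439640793
```

Request:
{"op": "apply_moves", "data": {"series": [{"wz": 0.0125, "x": -0.048, "y": -0.053, "z": 0.02, "fingers": 1}, {"x": -0.048, "y": -0.053, "z": 0.02, "fingers": 1}, {"x": -0.048, "y": -0.053, "z": 0.02, "fingers": 1}, {"x": -0.048, "y": -0.053, "z": 0.02, "fingers": 1}, {"x": -0.048, "y": -0.053, "z": 0.02, "fingers": 1}, {"x": -0.048, "y": -0.053, "z": 0.02, "fingers": 1}, {"x": -0.048, "y": -0.053, "z": 0.02, "fingers": 1}, {"x": -0.048, "y": -0.053, "z": 0.02, "fingers": 1}], "force": 15}}

```text
schema error: expected keys x, y, z, wx, wy, wz, fingers
```

```bash
python3 g.py 440 -196.5 110 -73
```

```text
t 0.1 pos [ 0.2058 -0.5896  0.238 ] F [-0.27 -0.81 -0.14] op 0.999
shift(in goal axes) [-0.3843 -0.4237  0.16  ] turn [0.     0.0005 0.0125] rows>= 7.602598778930098
```

All keys are required.

Request:
{"op": "apply_moves", "data": {"series": [{"x": -0.048, "y": -0.053, "z": 0.02, "wx": 0, "wy": 0, "wz": 0.0125, "fingers": 1}, {"x": -0.048, "y": -0.053, "z": 0.02, "wx": 0, "wy": 0, "wz": 0, "fingers": 1}, {"x": -0.048, "y": -0.053, "z": 0.02, "wx": 0, "wy": 0, "wz": 0, "fingers": 1}, {"x": -0.048, "y": -0.053, "z": 0.02, "wx": 0, "wy": 0, "wz": 0, "fingers": 1}, {"x": -0.048, "y": -0.053, "z": 0.02, "wx": 0, "wy": 0, "wz": 0, "fingers": 1}, {"x": -0.048, "y": -0.053, "z": 0.02, "wx": 0, "wy": 0, "wz": 0, "fingers": 1}, {"x": -0.048, "y": -0.053, "z": 0.02, "wx": 0, "wy": 0, "wz": 0, "fingers": 1}, {"x": -0.048, "y": -0.053, "z": 0.02, "wx": 0, "wy": 0, "wz": 0, "fingers": 1}], "force": 15}}

```text
clock: 1.1
tool_pos: [0.4449, -0.192, 0.1047]
eef_rot: [0.8, -0.601, 0.002, 0.001]
contact_force: [0.5, -0.2, -0.1]
opening: 1.0
```

```bash
python3 g.py 440 -196.5 110 -73
```

```text
t 1.1 pos [ 0.4449 -0.192   0.1047] F [ 0.54 -0.2  -0.15] op 1.0
shift(in goal axes) [ 0.0037  0.0075 -0.0067] turn [-0.     -0.0013 -0.0045] rows>= 0.13634804979538584
```

Request:
{"op": "apply_moves", "data": {"series": [{"x": 0.0037, "y": 0.0075, "z": 0.0, "wx": 0, "wy": -0.0013, "wz": -0.0045, "fingers": 1}, {"x": 0, "y": 0, "z": 0.05, "wx": 0, "wy": 0, "wz": 0, "fingers": 1}, {"x": 0, "y": 0, "z": 0.04, "wx": 0, "wy": 0, "wz": 0, "fingers": 1}, {"x": 0, "y": 0, "z": 0.013, "wx": 0, "wy": 0, "wz": 0, "fingers": 1}, {"x": 0, "y": 0, "z": 0, "wx": 0, "wy": 0, "wz": 0, "fingers": 1}]}}

```text
clock: 1.72
tool_pos: [0.4425, -0.1927, 0.0197]
eef_rot: [0.807, -0.59, 0.0, -0.001]
contact_force: [0.3, 0.8, -0.4]
opening: 1.001
```

```bash
python3 g.py 440 -196.5 22 -73
```

```text
t 1.73 pos [ 0.4425 -0.1927  0.0197] F [ 0.28  0.8  -0.44] op 1.001
shift(in goal axes) [ 0.0036  0.0044 -0.0029] turn [-0.0005  0.0004  0.0035] rows>= 0.08197477683972208
```

Request:
{"op": "apply_moves", "data": {"series": [{"x": 0.0036, "y": 0.005, "z": -0.003, "wx": 0, "wy": 0, "wz": 0.0035, "fingers": 1}, {"x": 0, "y": 0, "z": 0, "wx": 0, "wy": 0, "wz": 0, "fingers": -0.4}, {"x": 0, "y": 0, "z": 0, "wx": 0, "wy": 0, "wz": 0, "fingers": -0.4}, {"x": 0, "y": 0, "z": 0, "wx": 0, "wy": 0, "wz": 0, "fingers": -0.4}], "force": 15}}

```text
clock: 2.22
tool_pos: [0.4403, -0.1987, 0.0252]
eef_rot: [0.803, -0.596, 0.002, -0.001]
contact_force: [0.9, -0.2, 0.7]
opening: 0.683
```

```bash
python3 g.py 440 -196.5 22 -73
python3 - <<'E'
from h import *
p,d=snapshot("wrist");cv2.imwrite("pics/w1.png",p[:,:,::-1])
E
```

```text
t 2.23 pos [ 0.4403 -0.1987  0.0252] F [ 0.88 -0.18  0.74] op 0.683
shift(in goal axes) [-0.0027 -0.0004  0.004 ] turn [-0.0016 -0.0006 -0.0009] rows>= 0.06210120558567781
```

View pics/w1.png

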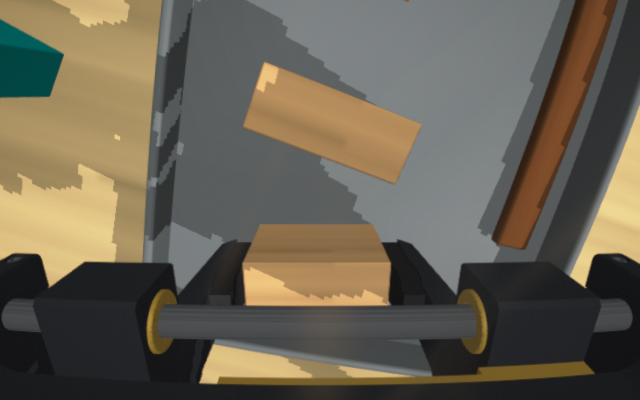

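The block is gripped squarely; in the wrist view it sits at (245–390, 225–305) with the opening at 60 mm. Now to lift and carry it.

Request:
{"op": "apply_moves", "data": {"series": [{"x": 0, "y": 0, "z": -0.04, "wx": 0, "wy": 0, "wz": 0, "fingers": -0.4}, {"x": 0, "y": 0, "z": -0.065, "wx": 0, "wy": 0, "wz": 0, "fingers": -0.4}], "force": 25}}

```text
clock: 2.52
tool_pos: [0.4383, -0.1975, 0.1081]
eef_rot: [0.803, -0.595, -0.001, -0.001]
contact_force: [1.4, -0.3, 0.8]
opening: 0.678
```

```bash
python3 g.py 551.8 143.2 110 -77.5
```

```text
t 2.52 pos [ 0.4383 -0.1975  0.1081] F [ 1.37 -0.31  0.8 ] op 0.678
shift(in goal axes) [-0.385  -0.2307 -0.0023] turn [0.0002 0.0008 0.0245] rows>= 5.745167674951501
```

Request:
{"op": "apply_moves", "data": {"series": [{"x": 0, "y": 0, "z": 0, "wx": 0, "wy": 0, "wz": 0.0245, "fingers": -0.4}, {"x": -0.055, "y": -0.033, "z": 0, "wx": 0, "wy": 0, "wz": 0, "fingers": -0.4}, {"x": -0.055, "y": -0.033, "z": 0, "wx": 0, "wy": 0, "wz": 0, "fingers": -0.4}, {"x": -0.055, "y": -0.033, "z": 0, "wx": 0, "wy": 0, "wz": 0, "fingers": -0.4}, {"x": -0.055, "y": -0.033, "z": 0, "wx": 0, "wy": 0, "wz": 0, "fingers": -0.4}, {"x": -0.055, "y": -0.033, "z": 0, "wx": 0, "wy": 0, "wz": 0, "fingers": -0.4}, {"x": -0.055, "y": -0.033, "z": 0, "wx": 0, "wy": 0, "wz": 0, "fingers": -0.4}, {"x": -0.055, "y": -0.033, "z": 0, "wx": 0, "wy": 0, "wz": 0, "fingers": -0.4}]}}

```text
clock: 3.52
tool_pos: [0.559, 0.1467, 0.1121]
eef_rot: [0.776, -0.631, 0.004, -0.0]
contact_force: [0.6, -1.1, -0.1]
opening: 0.678
```

```bash
python3 g.py 551.8 143.2 110 -77.5
```

```text
t 3.52 pos [0.559  0.1467 0.1121] F [ 0.56 -1.14 -0.14] op 0.678
shift(in goal axes) [0.0023 0.0097 0.0026] turn [-0.0017 -0.0016 -0.0041] rows>= 0.13231860249653926
```

Request:
{"op": "apply_moves", "data": {"series": [{"x": 0.0023, "y": 0.0097, "z": 0, "wx": -0.0017, "wy": -0.0016, "wz": -0.0041, "fingers": -0.4}, {"x": 0, "y": 0, "z": 0.045, "wx": 0, "wy": 0, "wz": 0, "fingers": -0.4}, {"x": 0, "y": 0, "z": 0.042, "wx": 0, "wy": 0, "wz": 0, "fingers": -0.4}, {"x": 0, "y": 0, "z": 0, "wx": 0, "wy": 0, "wz": 0, "fingers": -0.4}]}}

```text
clock: 4.03
tool_pos: [0.5513, 0.1488, 0.0412]
eef_rot: [0.783, -0.622, -0.001, -0.001]
contact_force: [-0.4, -0.1, 0.3]
opening: 0.68
```

```bash
python3 g.py 551.8 143.2 33 -77.5
```

```text
t 4.03 pos [0.5513 0.1488 0.0412] F [-0.42 -0.07  0.28] op 0.68
shift(in goal axes) [0.007  0.0009 0.0102] turn [-0.0004  0.0009  0.0032] rows>= 0.15873407957271968
```

Request:
{"op": "apply_moves", "data": {"series": [{"x": 0.007, "y": 0.001, "z": 0.006, "wx": 0, "wy": 0.001, "wz": 0.003, "fingers": -0.4}, {"x": 0, "y": 0, "z": 0.004, "wx": 0, "wy": 0, "wz": 0, "fingers": -0.4}]}}

```text
clock: 4.28
tool_pos: [0.5527, 0.1416, 0.0348]
eef_rot: [0.779, -0.627, 0.002, -0.001]
contact_force: [-0.4, 0.3, -0.2]
opening: 0.684
```

```bash
python3 g.py 551.8 143.2 32.5 -77.5
```

```text
t 4.28 pos [0.5527 0.1416 0.0348] F [-0.4   0.25 -0.18] op 0.684
shift(in goal axes) [-0.0022  0.0006  0.0029] turn [-0.0011 -0.0004 -0.0005] rows>= 0.04730436292791188
```

Request:
{"op": "apply_moves", "data": {"series": [{"x": -0.001, "y": 0, "z": 0.003, "wx": -0.001, "wy": 0, "wz": 0, "fingers": -0.4}, {"x": 0, "y": 0, "z": 0.001, "wx": 0, "wy": 0, "wz": 0, "fingers": -0.4}]}}

```text
clock: 4.53
tool_pos: [0.5534, 0.1423, 0.0327]
eef_rot: [0.779, -0.627, 0.001, -0.001]
contact_force: [0.4, -0.2, -1.4]
opening: 0.68
```

```bash
python3 g.py 551.8 143.2 32.5 -77.5
```

```text
t 4.53 pos [0.5534 0.1423 0.0327] F [ 0.44 -0.23 -1.4 ] op 0.68
shift(in goal axes) [-0.0015  0.0017  0.0002] turn [-0.0007 -0.0003 -0.0007] rows>= 0.029136850043608553
```

Request:
{"op": "apply_moves", "data": {"series": [{"x": 0, "y": 0, "z": 0.001, "wx": 0, "wy": 0, "wz": 0, "fingers": -0.4}, {"x": 0, "y": 0, "z": 0, "wx": 0, "wy": 0, "wz": 0, "fingers": 1}, {"x": 0, "y": 0, "z": 0, "wx": 0, "wy": 0, "wz": 0, "fingers": 1}, {"x": 0, "y": 0, "z": -0.01, "wx": 0, "wy": 0, "wz": 0, "fingers": 1}, {"x": 0, "y": 0, "z": -0.07, "wx": 0, "wy": 0, "wz": 0, "fingers": 1}, {"x": 0, "y": 0, "z": -0.07, "wx": 0, "wy": 0, "wz": 0, "fingers": 1}]}}

```text
clock: 5.28
tool_pos: [0.5507, 0.1422, 0.1521]
eef_rot: [0.779, -0.626, -0.001, 0.003]
contact_force: [0.6, 0.7, 0.4]
opening: 1.0
```

```bash
cat > look.py <<'E'
from h import *
import sys
# bed-axis profile: near half top, far half top, spacer/ram tops along u (mm) from scene+top
u=np.array([np.cos(np.radians(12.5)),np.sin(np.radians(12.5))]);v=np.array([-u[1],u[0]]);O=np.array([.486,.1287])
for n in sys.argv[1:]:
    p,d=snapshot(n);W=cloud(p,d,camera_model(n));Z=W[...,2]
    cv2.imwrite(f"pics/{n}_{get_state()['clock']:.1f}.png",p[:,:,::-1])
    s=(W[...,:2]-O)@u*1000;t=(W[...,:2]-O)@v*1000
    roi=(d>0)&(abs(t)<70)&(s>-90)&(s<220)
    for lo,hi in((.0505,.0625),(.0625,.075),(.08,.095)):
        k,l,st,_=cv2.connectedComponentsWithStats((roi&(Z>lo)&(Z<hi)).astype(np.uint8))
        for i in range(1,k):
            if st[i,4]>30:
                m=l==i;print(n,lo,st[i,4],"s",s[m].mean().round(1),"t",t[m].mean().round(1),rect(W[m]),"z",np.median(Z[m]).round(4),p[m].mean(0).round())
E
python3 look.py top scene;python3 g.py 420 114 110 -77.5
```

```text
top 0.0505 57 s 201.0 t -44.0 (array([690.1, 130.1]), array([11.4, 33.9]), 12.4) z 0.0563 [56. 55. 51.]
top 0.0505 73 s 61.7 t -11.7 (array([548.8, 130.8]), array([ 9.4, 39.1]), 12.7) z 0.0559 [118.  90.  56.]
top 0.0505 136 s 0.5 t -11.5 (array([489.2, 117.3]), array([15. , 45.2]), 12.6) z 0.0569 [134. 138. 130.]
top 0.0625 262 s 169.2 t -40.3 (array([660.9, 126.2]), array([48.9, 29.4]), 12.8) z 0.066 [129. 127. 113.]
top 0.0625 127 s 101.6 t -33.6 (array([591.7, 116.5]), array([23.6, 36. ]), 82.7) z 0.0657 [124. 122. 108.]
top 0.08 78 s -60.3 t -0.1 (array([426.4, 115.2]), array([19.5, 19.4]), 88.6) z 0.0859 [25. 25. 28.]
scene 0.0505 135 s -0.2 t -2.6 (array([485. , 127.9]), array([16.1, 71.7]), 12.7) z 0.0581 [139. 142. 140.]
scene 0.0505 176 s 68.2 t -3.2 (array([552.2, 142.6]), array([24.7, 64.9]), 11.6) z 0.0575 [148. 109.  69.]
scene 0.0505 233 s 190.3 t -19.0 (array([679.3, 162.8]), array([127.9,  56.3]), 78.5) z 0.0576 [70. 68. 68.]
scene 0.0505 73 s 116.3 t -42.9 (array([615.5, 130.4]), array([89.9, 39. ]), 71.2) z 0.0562 [119. 115. 106.]
scene 0.0625 604 s 110.2 t -4.1 (array([592.8, 151.5]), array([ 50.1, 113.1]), 11.5) z 0.0677 [143. 129. 117.]
scene 0.0625 622 s 169.6 t -3.8 (array([651.1, 163.6]), array([ 51. , 113.7]), 11.2) z 0.0677 [145. 131. 118.]
scene 0.08 50 s -60.8 t -2.1 (array([427., 114.]), array([18.6, 21.2]), 54.2) z 0.0867 [17. 16. 16.]
t 5.38 pos [0.5548 0.143  0.1564] F [ 0.81  0.41 -0.5 ] op 0.998
shift(in goal axes) [-0.001   0.1723  0.0579] turn [-0.002  -0.0002 -0.0006] rows>= 2.327118215568513
```

Spacer 1 stands upright and square at s=68, between the ram face (7.5) and the near half's face (85). The mould is still about 9.4 mm open. Next, grip the post.

Request:
{"op": "apply_moves", "data": {"series": [{"x": 0, "y": 0.057, "z": 0.015, "wx": 0, "wy": 0, "wz": 0, "fingers": 1}, {"x": 0, "y": 0.057, "z": 0.015, "wx": 0, "wy": 0, "wz": 0, "fingers": 1}, {"x": 0, "y": 0.045, "z": 0.01, "wx": 0, "wy": 0, "wz": 0, "fingers": 1}, {"x": 0, "y": 0, "z": 0, "wx": 0, "wy": 0, "wz": 0, "fingers": 1}]}}

```text
clock: 5.88
tool_pos: [0.428, 0.1153, 0.1237]
eef_rot: [0.779, -0.626, 0.003, -0.004]
contact_force: [0.1, -0.4, -0.0]
opening: 1.0
```

```bash
python3 g.py 426.6 114.8 53 -77.5
```

```text
t 5.88 pos [0.428  0.1153 0.1237] F [ 0.07 -0.44 -0.02] op 1.0
shift(in goal axes) [0.0002 0.0018 0.0884] turn [-0.0034 -0.0001 -0.0004] rows>= 1.1322342984143343
```

Request:
{"op": "apply_moves", "data": {"series": [{"x": 0, "y": 0.0018, "z": 0.045, "wx": -0.003, "wy": 0, "wz": 0, "fingers": 1}, {"x": 0, "y": 0, "z": 0.042, "wx": 0, "wy": 0, "wz": 0, "fingers": 1}, {"x": 0, "y": 0, "z": 0, "wx": 0, "wy": 0, "wz": 0, "fingers": -0.9}, {"x": 0, "y": 0, "z": 0, "wx": 0, "wy": 0, "wz": 0, "fingers": -0.9}, {"x": 0, "y": 0, "z": 0, "wx": 0, "wy": 0, "wz": 0, "fingers": -0.9}, {"x": 0, "y": 0, "z": 0, "wx": 0, "wy": 0, "wz": 0, "fingers": -0.9}], "force": 40}}

```text
clock: 6.62
tool_pos: [0.434, 0.1171, 0.0554]
eef_rot: [0.779, -0.627, 0.004, -0.006]
contact_force: [0.1, 0.4, -0.3]
opening: 0.569
```

```bash
python3 g.py 426.6 114.8 53 -77.5
```

```text
t 6.62 pos [0.434  0.1171 0.0554] F [ 0.11  0.35 -0.29] op 0.569
shift(in goal axes) [0.0008 0.0096 0.003 ] turn [-0.0043  0.0002 -0.0005] rows>= 0.12976981607230306
```

Request:
{"op": "apply_moves", "data": {"series": [{"x": 0.001, "y": 0.0105, "z": 0.003, "wx": -0.0043, "wy": 0, "wz": 0, "fingers": 0.3}, {"x": 0, "y": 0, "z": 0, "wx": 0, "wy": 0, "wz": 0, "fingers": 0.1}]}}

```text
clock: 6.88
tool_pos: [0.4257, 0.1144, 0.0536]
eef_rot: [0.779, -0.626, -0.0, -0.0]
contact_force: [-1.1, 0.1, 0.6]
opening: 0.564
```

```bash
python3 g.py 426.6 114.8 53 -77.5
```

```text
t 6.88 pos [0.4257 0.1144 0.0536] F [-1.12  0.13  0.55] op 0.564
shift(in goal axes) [-0.0002 -0.0012  0.0008] turn [-0.0001  0.0002 -0.0005] rows>= 0.01902808236744189
```

Request:
{"op": "apply_moves", "data": {"series": [{"x": 0, "y": 0, "z": 0, "wx": 0, "wy": 0, "wz": 0, "fingers": -0.9}, {"x": 0, "y": 0, "z": 0, "wx": 0, "wy": 0, "wz": 0, "fingers": -0.9}, {"x": 0, "y": 0, "z": 0, "wx": 0, "wy": 0, "wz": 0, "fingers": -0.9}, {"x": 0, "y": 0, "z": 0, "wx": 0, "wy": 0, "wz": 0, "fingers": -0.9}, {"x": 0, "y": 0, "z": 0, "wx": 0, "wy": 0, "wz": 0, "fingers": -0.9}], "force": 40}}

```text
clock: 7.5
tool_pos: [0.4255, 0.1155, 0.0537]
eef_rot: [0.78, -0.626, -0.001, -0.001]
contact_force: [0.1, 0.4, 0.6]
opening: 0.237
```

```bash
cat > f.py <<'E'
from plant import *
import numpy as np
s=get_state();a=np.radians(12.5);u=np.array([np.cos(a),np.sin(a)]);v=np.array([-u[1],u[0]])
q=s["tool_pos"][:2]-np.array([.4266,.1148]);F=s["contact_force"]
print("t",round(s["clock"],2),"travel mm",(q@u*1000).round(1),"lat",(q@v*1000).round(1),"z",s["tool_pos"][2].round(4),"Fu",(F[:2]@u).round(1),"Fv",(F[:2]@v).round(1),"Fz",F[2].round(1),"op",round(s["opening"],3))
E
python3 f.py; python3 g.py 486.3 128 53 -77.5
```

```text
t 7.5 travel mm -0.9 lat 0.9 z 0.0537 Fu 0.2 Fv 0.3 Fz 0.6 op 0.237
t 7.5 pos [0.4255 0.1155 0.0537] F [0.12 0.38 0.62] op 0.237
shift(in goal axes) [ 0.0012 -0.0775  0.0009] turn [-0.0002  0.0006 -0.    ] rows>= 0.9927636044093604
```

Request:
{"op": "apply_moves", "data": {"series": [{"x": 0, "y": -0.01, "z": 0, "wx": 0, "wy": 0, "wz": 0, "fingers": -0.9}, {"x": 0, "y": -0.01, "z": 0, "wx": 0, "wy": 0, "wz": 0, "fingers": -0.9}, {"x": 0, "y": -0.01, "z": 0, "wx": 0, "wy": 0, "wz": 0, "fingers": -0.9}, {"x": 0, "y": -0.01, "z": 0, "wx": 0, "wy": 0, "wz": 0, "fingers": -0.9}, {"x": 0, "y": -0.01, "z": 0, "wx": 0, "wy": 0, "wz": 0, "fingers": -0.9}, {"x": 0, "y": 0, "z": 0, "wx": 0, "wy": 0, "wz": 0, "fingers": -0.9}]}}

```text
clock: 8.25
tool_pos: [0.464, 0.1239, 0.0537]
eef_rot: [0.78, -0.626, -0.003, 0.002]
contact_force: [-2.9, -0.3, 3.3]
opening: 0.239
```

```bash
python3 f.py; python3 g.py 486.3 128 53 -77.5
```

```text
t 8.25 travel mm 38.5 lat 0.8 z 0.0537 Fu -2.9 Fv 0.3 Fz 3.3 op 0.239
t 8.25 pos [0.464  0.1239 0.0537] F [-2.92 -0.34  3.35] op 0.239
shift(in goal axes) [ 0.0011 -0.0283  0.0009] turn [0.002  0.0006 0.    ] rows>= 0.3625944621283722
```

Request:
{"op": "apply_moves", "data": {"series": [{"x": 0, "y": -0.008, "z": 0.0, "wx": 0.002, "wy": 0, "wz": 0, "fingers": -0.9}, {"x": 0, "y": -0.008, "z": 0, "wx": 0, "wy": 0, "wz": 0, "fingers": -0.9}, {"x": 0, "y": -0.006, "z": 0, "wx": 0, "wy": 0, "wz": 0, "fingers": -0.9}, {"x": 0, "y": -0.004, "z": 0, "wx": 0, "wy": 0, "wz": 0, "fingers": -0.9}]}}

```text
clock: 8.75
tool_pos: [0.4795, 0.1273, 0.0536]
eef_rot: [0.78, -0.626, -0.004, 0.004]
contact_force: [-7.3, -0.7, 8.0]
opening: 0.238
```

```bash
python3 f.py
```

```text
t 8.75 travel mm 54.4 lat 0.8 z 0.0536 Fu -7.2 Fv 0.9 Fz 8.0 op 0.238
```

Request:
{"op": "apply_moves", "data": {"series": [{"x": 0, "y": -0.005, "z": -0.001, "wx": 0.002, "wy": 0, "wz": 0, "fingers": -0.9}, {"x": 0, "y": -0.005, "z": -0.001, "wx": 0, "wy": 0, "wz": 0, "fingers": -0.9}]}}

```text
clock: 9.0
tool_pos: [0.4816, 0.1278, 0.0538]
eef_rot: [0.78, -0.626, -0.006, 0.006]
contact_force: [-5.9, -0.5, -1.7]
opening: 0.236
```

```bash
python3 f.py
```

```text
t 9.0 travel mm 56.5 lat 0.8 z 0.0538 Fu -5.9 Fv 0.8 Fz -1.7 op 0.236
```

Request:
{"op": "apply_moves", "data": {"series": [{"x": 0, "y": -0.006, "z": -0.0005, "wx": 0.002, "wy": 0, "wz": 0, "fingers": -0.9}, {"x": 0, "y": -0.006, "z": -0.0005, "wx": 0.002, "wy": 0, "wz": 0, "fingers": -0.9}, {"x": 0, "y": -0.006, "z": -0.0005, "wx": 0.002, "wy": 0, "wz": 0, "fingers": -0.9}]}}

```text
clock: 9.38
tool_pos: [0.487, 0.129, 0.0537]
eef_rot: [0.78, -0.626, -0.006, 0.006]
contact_force: [-7.3, -0.5, 4.7]
opening: 0.239
```

```bash
python3 f.py
```

```text
t 9.38 travel mm 62.0 lat 0.8 z 0.0537 Fu -7.3 Fv 1.1 Fz 4.7 op 0.239
```

Request:
{"op": "apply_moves", "data": {"series": [{"x": 0, "y": -0.007, "z": -0.0007, "wx": 0.002, "wy": 0, "wz": 0, "fingers": -0.9}, {"x": 0, "y": -0.007, "z": -0.0007, "wx": 0.002, "wy": 0, "wz": 0, "fingers": -0.9}, {"x": 0, "y": -0.008, "z": -0.0007, "wx": 0.002, "wy": 0, "wz": 0, "fingers": -0.9}]}}

```text
clock: 9.75
tool_pos: [0.4869, 0.1289, 0.0537]
eef_rot: [0.78, -0.625, -0.011, 0.012]
contact_force: [-12.4, -2.2, 10.0]
opening: 0.237
```

```bash
python3 f.py; python3 look.py scene
python3 - <<'E'
import cv2,glob,os
f=max(glob.glob("pics/scene_*.png"),key=os.path.getmtime);p=cv2.imread(f)[110:260,240:460]
cv2.imwrite("pics/c2.png",cv2.resize(p,None,fx=3.6,fy=3.6,interpolation=cv2.INTER_CUBIC))
E
```

```text
t 9.75 travel mm 61.9 lat 0.8 z 0.0537 Fu -12.6 Fv 0.5 Fz 10.0 op 0.237
scene 0.0505 268 s 72.1 t -3.5 (array([556.4, 144.8]), array([37.1, 72.3]), 13.5) z 0.0579 [114.  98.  80.]
scene 0.0505 276 s 177.2 t -25.0 (array([634.9, 163.9]), array([109.1, 121.1]), 9.5) z 0.0576 [81. 79. 77.]
scene 0.0625 1238 s 144.4 t -4.1 (array([626. , 158.8]), array([103.4, 113.7]), 11.9) z 0.0677 [145. 131. 119.]
```

View pics/c2.png

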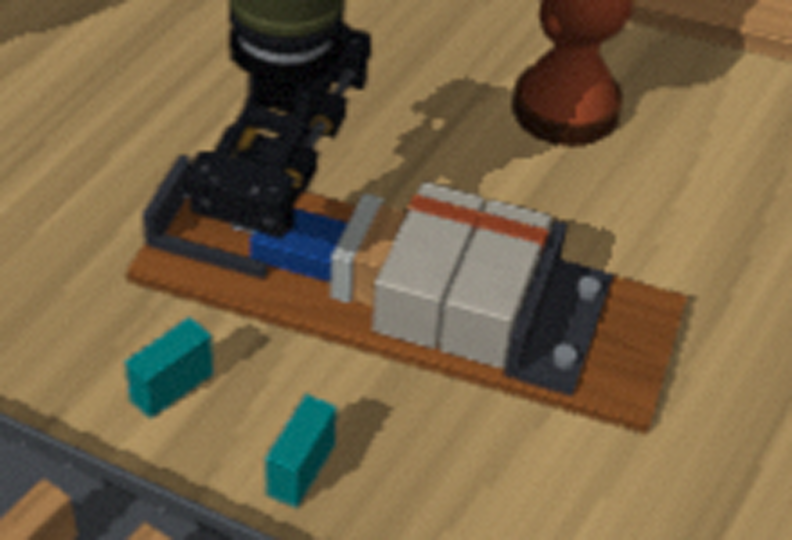

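The push is solid at 62–63 mm travel (the front stop is at 65) and the seam looks closed, with a dark line at crop (455,275). I need to tell "shut" from "at the front stop", so I'll measure the change between images at sub-pixel level.

```bash
cat > diff.py <<'E'
from h import *
u=np.array([np.cos(np.radians(12.3)),np.sin(np.radians(12.3))]);v=np.array([-u[1],u[0]]);O=np.array([.486,.1287])
m=camera_model("scene");K=m["camera_matrix"];D=np.array(m["dist_coeffs"]);T=np.linalg.inv(m["world_from_camera"])
def prof(p,z,t0,t1,s0=-20,s1=215):
    # intensity resampled on plane z along u, averaged over t
    s=np.arange(s0,s1,.25)/1000;t=np.arange(t0,t1,1)/1000
    P=O+s[:,None,None]*u+t[None,:,None]*v
    X=np.concatenate([P,np.full(P.shape[:2]+(1,),z)],-1).reshape(-1,3)@T[:3,:3].T+T[:3,3]
    X=X*[1,-1,-1];q=cv2.projectPoints(X,np.zeros(3),np.zeros(3),K,D)[0].reshape(len(s),len(t),2).astype(np.float32)
    return s*1000,cv2.remap(p,q[...,0],q[...,1],cv2.INTER_LINEAR).astype(float).mean(1)
A=np.load("pics/scene0.npz")['p']
B=np.mean([snapshot("scene")[0].astype(float) for _ in range(4)],0).astype(np.uint8)
cv2.imwrite("pics/B.png",B[:,:,::-1])
for nm,I in(("before",A),("now",B)):
    for z,t0,t1,lab in((.0677,-45,15,"mould top"),(.058,-25,20,"ram/spacer top")):
        s,c=prof(I,z,t0,t1);g=np.gradient(c.sum(1),.25)
        k=[i for i in range(4,len(g)-4) if abs(g[i])==abs(g[i-4:i+5]).max() and abs(g[i])>8]
        print(nm,lab,[(s[i].round(1),g[i].round()) for i in k])
s,c=prof(B,.0677,-45,15,125,160);print(np.c_[s,c.sum(1)][::4].round())
E
python3 diff.py
```

```text
before mould top [(np.float64(-4.8), np.float64(56.0)), (np.float64(-4.5), np.float64(56.0)), (np.float64(10.0), np.float64(-44.0)), (np.float64(25.2), np.float64(-15.0)), (np.float64(50.8), np.float64(14.0)), (np.float64(86.2), np.float64(43.0)), (np.float64(134.0), np.float64(-41.0)), (np.float64(145.5), np.float64(50.0)), (np.float64(193.5), np.float64(-53.0)), (np.float64(205.2), np.float64(-17.0))]
before ram/spacer top [(np.float64(-8.5), np.float64(57.0)), (np.float64(6.8), np.float64(-45.0)), (np.float64(21.5), np.float64(-15.0)), (np.float64(47.5), np.float64(16.0)), (np.float64(83.5), np.float64(45.0)), (np.float64(131.8), np.float64(-41.0)), (np.float64(143.8), np.float64(50.0)), (np.float64(192.5), np.float64(-52.0)), (np.float64(204.5), np.float64(-17.0))]
now mould top [(np.float64(14.5), np.float64(13.0)), (np.float64(15.8), np.float64(12.0)), (np.float64(57.5), np.float64(43.0)), (np.float64(72.0), np.float64(-20.0)), (np.float64(83.5), np.float64(8.0)), (np.float64(94.8), np.float64(32.0)), (np.float64(141.8), np.float64(-41.0)), (np.float64(146.0), np.float64(40.0))
[... 244 characters left out ...]
64(10.0)), (np.float64(81.0), np.float64(9.0)), (np.float64(92.0), np.float64(32.0)), (np.float64(140.0), np.float64(-40.0)), (np.float64(144.0), np.float64(39.0)), (np.float64(192.5), np.float64(-54.0)), (np.float64(204.2), np.float64(-17.0))]
[[125. 434.]
 [126. 434.]
 [127. 433.]
 [128. 433.]
 [129. 432.]
 [130. 432.]
 [131. 432.]
 [132. 432.]
 [133. 433.]
 [134. 433.]
 [135. 433.]
 [136. 434.]
 [137. 434.]
 [138. 432.]
 [139. 424.]
 [140. 405.]
 [141. 373.]
 [142. 333.]
 [143. 299.]
 [144. 286.]
 [145. 302.]
 [146. 339.]
 [147. 377.]
 [148. 406.]
 [149. 423.]
 [150. 431.]
 [151. 433.]
 [152. 433.]
 [153. 433.]
 [154. 433.]
 [155. 433.]
 [156. 433.]
 [157. 434.]
 [158. 434.]
 [159. 433.]]
```

By both camera (63.1) and arm (62.8), the ram stopped short of its 65 mm stop, which suggests the mould is shut. The wrist camera faces the mould, so I'll check the seam close up.

```bash
python3 - <<'E'
from h import *
m=camera_model("wrist");p,d=snapshot("wrist");cv2.imwrite("pics/w2.png",p[:,:,::-1]);np.savez("pics/w2.npz",p=p,d=d,T=m["world_from_camera"])
E
python3 f.py
```

```text
t 10.05 travel mm 61.9 lat 0.8 z 0.0537 Fu -11.9 Fv 2.3 Fz 10.5 op 0.236
```

View pics/w2.png

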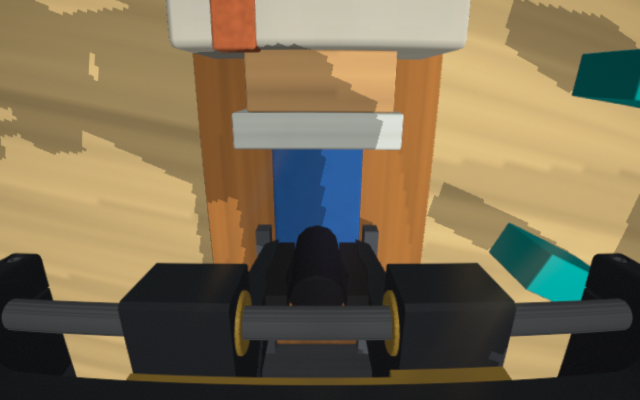

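The wrist view shows the stack square and flush (plate at rows 113–148, spacer 50–112). The mould edges are rounded, which explains a dark seam line, but the seam itself is out of view. There is plenty of time, so I'll back the ram off gently and look at the seam directly; the near half stays where it's left.

Request:
{"op": "apply_moves", "data": {"series": [{"x": 0, "y": 0.006, "z": 0, "wx": 0.011, "wy": 0, "wz": 0, "fingers": -0.9}, {"x": 0, "y": 0.014, "z": 0, "wx": 0, "wy": 0, "wz": 0, "fingers": -0.9}, {"x": 0, "y": 0.016, "z": 0, "wx": 0, "wy": 0, "wz": 0, "fingers": -0.9}, {"x": 0, "y": 0.016, "z": 0, "wx": 0, "wy": 0, "wz": 0, "fingers": -0.9}, {"x": 0, "y": 0.014, "z": 0, "wx": 0, "wy": 0, "wz": 0, "fingers": -0.9}, {"x": 0, "y": 0, "z": 0, "wx": 0, "wy": 0, "wz": 0, "fingers": -0.9}]}}

```text
clock: 10.8
tool_pos: [0.4341, 0.1174, 0.0537]
eef_rot: [0.78, -0.625, 0.001, -0.002]
contact_force: [-1.7, 0.9, 2.7]
opening: 0.242
```

```bash
python3 f.py;python3 g.py 426.6 114.8 53 -77.5
```

```text
t 10.8 travel mm 7.9 lat 0.9 z 0.0537 Fu -1.4 Fv 1.2 Fz 2.7 op 0.242
t 10.8 pos [0.4341 0.1174 0.0537] F [-1.68  0.9   2.65] op 0.242
shift(in goal axes) [0.0011 0.0099 0.0008] turn [-0.0015  0.0006  0.0004] rows>= 0.12800647046901306
```

Request:
{"op": "apply_moves", "data": {"series": [{"x": 0, "y": 0.009, "z": 0, "wx": -0.0015, "wy": 0, "wz": 0, "fingers": -0.9}, {"x": 0, "y": 0, "z": 0, "wx": 0, "wy": 0, "wz": 0, "fingers": 0.2}, {"x": 0, "y": 0, "z": 0, "wx": 0, "wy": 0, "wz": 0, "fingers": 0.2}, {"x": 0, "y": 0, "z": -0.04, "wx": 0, "wy": 0, "wz": 0, "fingers": 0.2}, {"x": 0, "y": 0, "z": -0.07, "wx": 0, "wy": 0, "wz": 0, "fingers": 0.2}, {"x": 0, "y": -0.06, "z": -0.03, "wx": 0, "wy": 0, "wz": 0, "fingers": 0.2}, {"x": 0, "y": -0.04, "z": -0.0, "wx": 0, "wy": 0, "wz": 0, "fingers": 0.2}, {"x": 0, "y": 0, "z": 0, "wx": 0, "wy": 0, "wz": 0, "fingers": 0.2}]}}

```text
clock: 11.8
tool_pos: [0.5121, 0.1335, 0.1697]
eef_rot: [0.78, -0.626, 0.003, -0.004]
contact_force: [0.1, -0.1, 0.3]
opening: 0.601
```

```bash
python3 - <<'E'
from h import *
m=camera_model("wrist");p,d=snapshot("wrist");cv2.imwrite("pics/w3.png",p[:,:,::-1]);np.savez("pics/w3.npz",p=p,d=d,T=m["world_from_camera"])
E
python3 f.py; python3 look.py scene
```

```text
t 11.85 travel mm 85.7 lat -0.4 z 0.1694 Fu -0.6 Fv 1.4 Fz 0.4 op 0.599
scene 0.0505 133 s -0.4 t -2.1 (array([485.5, 128. ]), array([16.6, 73.1]), 12.1) z 0.058 [139. 143. 140.]
scene 0.0505 150 s 80.1 t -3.8 (array([564.5, 145. ]), array([21.6, 62.3]), 12.2) z 0.0576 [149. 110.  70.]
scene 0.0505 279 s 177.2 t -24.6 (array([634.8, 164.1]), array([108.9, 122. ]), 9.7) z 0.0571 [79. 77. 75.]
scene 0.0625 1242 s 144.5 t -4.4 (array([626.8, 158.7]), array([102.3, 114.2]), 13.0) z 0.0678 [145. 131. 118.]
scene 0.08 50 s -60.6 t -2.2 (array([426.5, 114.9]), array([20.7, 21.4]), 15.6) z 0.087 [18. 16. 16.]
```

View pics/w3.png

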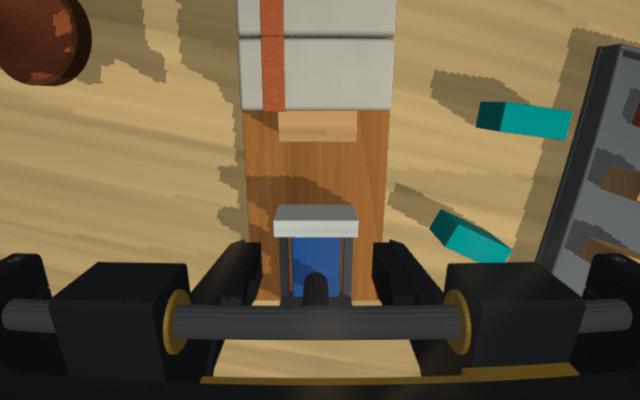

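The wrist view shows the seam as a thin line at row 37 (about 1.45 px/mm), with the spacer standing flush on the mould at rows 110–140. Next I'll check the seam's profile and depth.

Run:
```python
from h import *
z=np.load("pics/w3.npz");p,d=z['p'].astype(int),z['d']
for r in range(28,48): print(r,p[r,300:380].sum(1).mean().round(),p[r,330],d[r,300:380].mean().round(4),d[r,300:380].max().round(4))
print("front edge rows"); 
for r in range(100,122,1): print(r,p[r,300:350].mean(0).round(),d[r,300:350].mean().round(4))
```

```text
28 494.0 [173 168 153] 0.226 0.2278
29 492.0 [172 168 152] 0.226 0.2279
30 481.0 [166 163 147] 0.2234 0.228
31 457.0 [158 155 139] 0.2266 0.2281
32 430.0 [149 145 131] 0.2271 0.2284
33 395.0 [136 132 119] 0.2277 0.2292
34 342.0 [117 114 102] 0.2288 0.2305
35 287.0 [100  97  87] 0.2308 0.2329
36 230.0 [79 78 70] 0.2341 0.2368
37 203.0 [71 70 62] 0.2378 0.24
38 274.0 [99 96 86] 0.2308 0.2388
39 393.0 [141 138 125] 0.2259 0.2309
40 453.0 [161 157 142] 0.2286 0.23
41 480.0 [168 165 149] 0.2256 0.2301
42 497.0 [176 172 155] 0.2284 0.2298
43 499.0 [175 172 155] 0.2286 0.2298
44 499.0 [175 171 155] 0.2287 0.23
45 499.0 [175 171 155] 0.229 0.2302
46 500.0 [175 172 155] 0.2291 0.2308
47 500.0 [175 171 155] 0.2236 0.2312
front edge rows
100 [178. 173. 156.] 0.2391
101 [178. 173. 156.] 0.2346
102 [178. 173. 156.] 0.23
103 [178. 173. 156.] 0.2398
104 [178. 173. 157.] 0.2399
105 [177. 172. 156.] 0.2401
106 [173. 168. 152.] 0.2357
107 [163. 158. 143.] 0.2411
108 [151. 146. 132.] 0.2413
109 [136. 129. 114.] 0.2424
110 [141. 117.  87.] 0.2514
111 [181. 140.  92.] 0.2511
112 [188. 145.  94.] 0.2512
113 [189. 146.  95.] 0.2463
114 [190. 147.  95.] 0.2516
115 [190. 147.  95.] 0.2518
116 [190. 147.  95.] 0.2519
117 [191. 147.  96.] 0.2522
118 [191. 147.  96.] 0.2522
119 [192. 148.  96.] 0.2526
120 [193. 149.  96.] 0.2527
121 [194. 150.  96.] 0.2529
```

Run:
```python
from h import *
z=np.load("pics/w3.npz");m=camera_model("wrist");m["world_from_camera"]=z['T']
W=cloud(z['p'],z['d'],m)
a=np.radians(12.5);u=np.array([np.cos(a),np.sin(a)]);O=np.array([.486,.1287])
s=((W[...,:2]-O)@u)*1000;Z=W[...,2]*1000
for r in [26,28]+list(range(30,46))+[60,80,100,106,108,109,110,111,115]: 
    c=np.arange(300,350);g=z['d'][r,c]>.1
    print(r,np.median(s[r,c][g]).round(1),np.median(Z[r,c][g]).round(1),z['p'][r,c].sum(1).mean().round())
```

```text
26 150.7 67.2 493.0
28 149.4 67.0 493.0
30 148.1 67.0 477.0
31 147.5 67.0 452.0
32 146.9 66.7 426.0
33 146.4 65.9 389.0
34 145.9 64.9 334.0
35 145.7 62.4 279.0
36 145.7 58.5 221.0
37 145.7 55.1 203.0
38 143.3 65.0 285.0
39 142.4 66.3 403.0
40 141.7 66.6 457.0
41 141.0 66.8 484.0
42 140.3 67.3 501.0
43 139.7 67.1 502.0
44 139.0 67.2 501.0
45 138.3 67.3 502.0
60 128.5 67.1 503.0
80 115.1 67.1 508.0
100 101.4 67.4 507.0
106 97.2 67.1 493.0
108 95.8 66.6 429.0
109 95.1 65.6 379.0
110 94.2 56.6 344.0
111 93.4 57.0 413.0
115 90.5 57.3 432.0
```

The depth data shows the far half's face at s=145.7 visible 12 mm deep in the seam, while the near half ends near 144. So about 1.5 mm is still open, and that solid stop was the ram's front stop. One spacer isn't enough, so I'll fetch a second from the tray (the block at (505,-184)).

```bash
python3 g.py 505.3 -184.4 110 -94.7
```

```text
t 11.9 pos [0.5088 0.1326 0.169 ] F [-0.08  0.02 -0.62] op 0.6
shift(in goal axes) [ 0.3952 -0.0281  0.0737] turn [-0.0014  0.0004  0.0954] rows>= 5.158533445499742
```

Request:
{"op": "apply_moves", "data": {"series": [{"x": 0, "y": 0, "z": 0, "wx": -0.001, "wy": 0, "wz": 0.048, "fingers": 1}, {"x": 0, "y": 0, "z": 0, "wx": 0, "wy": 0, "wz": 0.048, "fingers": 1}, {"x": 0.066, "y": -0.005, "z": 0.01, "wx": 0, "wy": 0, "wz": 0, "fingers": 1}, {"x": 0.066, "y": -0.005, "z": 0.012, "wx": 0, "wy": 0, "wz": 0, "fingers": 1}, {"x": 0.066, "y": -0.005, "z": 0.012, "wx": 0, "wy": 0, "wz": 0, "fingers": 1}, {"x": 0.066, "y": -0.005, "z": 0.012, "wx": 0, "wy": 0, "wz": 0, "fingers": 1}, {"x": 0.066, "y": -0.005, "z": 0.012, "wx": 0, "wy": 0, "wz": 0, "fingers": 1}, {"x": 0.06, "y": -0.005, "z": 0.012, "wx": 0, "wy": 0, "wz": 0, "fingers": 1}]}}

```text
clock: 12.9
tool_pos: [0.4894, -0.1823, 0.1066]
eef_rot: [-0.678, 0.735, 0.008, -0.006]
contact_force: [1.0, -0.4, -0.1]
opening: 1.004
```

```bash
python3 g.py 505.3 -184.4 25 -94.7
```

```text
t 12.9 pos [ 0.4894 -0.1823  0.1066] F [ 1.02 -0.43 -0.11] op 1.004
shift(in goal axes) [ 0.0009 -0.02    0.102 ] turn [0.0063 0.0009 0.0002] rows>= 1.3304467424461877
```

Request:
{"op": "apply_moves", "data": {"series": [{"x": 0.001, "y": -0.02, "z": 0.01, "wx": 0.006, "wy": 0.001, "wz": 0, "fingers": 1}, {"x": 0, "y": 0, "z": 0.04, "wx": 0, "wy": 0, "wz": 0, "fingers": 1}, {"x": 0, "y": 0, "z": 0.035, "wx": 0, "wy": 0, "wz": 0, "fingers": 1}, {"x": 0, "y": 0, "z": 0.0, "wx": 0, "wy": 0, "wz": 0, "fingers": 1}]}}

```text
clock: 13.4
tool_pos: [0.4993, -0.1858, 0.0349]
eef_rot: [-0.675, 0.738, 0.003, -0.002]
contact_force: [-0.4, -0.2, -0.2]
opening: 1.001
```

```bash
python3 g.py 505.3 -184.4 25 -94.7
```

```text
t 13.4 pos [ 0.4993 -0.1858  0.0349] F [-0.38 -0.23 -0.17] op 1.001
shift(in goal axes) [-0.0024 -0.0074  0.0123] turn [ 0.0024  0.0002 -0.002 ] rows>= 0.18629507192675665
```

Request:
{"op": "apply_moves", "data": {"series": [{"x": -0.002, "y": -0.0074, "z": 0.011, "wx": 0.002, "wy": 0, "wz": -0.002, "fingers": 1}, {"x": 0, "y": 0, "z": 0.0, "wx": 0, "wy": 0, "wz": 0, "fingers": 1}]}}

```text
clock: 13.65
tool_pos: [0.5059, -0.1831, 0.0267]
eef_rot: [-0.678, 0.735, 0.001, 0.0]
contact_force: [0.0, 0.1, 1.5]
opening: 1.002
```

```bash
python3 g.py 505.3 -184.4 25 -94.7
```

```text
t 13.65 pos [ 0.5059 -0.1831  0.0267] F [0.03 0.12 1.52] op 1.002
shift(in goal axes) [0.0017 0.0006 0.0021] turn [0.0001 0.0004 0.0007] rows>= 0.0353733362483863
```

Within about 1.5 mm. Closing and lifting.

Request:
{"op": "apply_moves", "data": {"series": [{"x": 0.0015, "y": 0, "z": 0.001, "wx": 0, "wy": 0, "wz": 0, "fingers": -0.4}, {"x": 0, "y": 0, "z": 0, "wx": 0, "wy": 0, "wz": 0, "fingers": -0.4}, {"x": 0, "y": 0, "z": 0, "wx": 0, "wy": 0, "wz": 0, "fingers": -0.4}, {"x": 0, "y": 0, "z": 0, "wx": 0, "wy": 0, "wz": 0, "fingers": -0.4}], "force": 25}}

```text
clock: 14.15
tool_pos: [0.5068, -0.1846, 0.0276]
eef_rot: [-0.678, 0.735, -0.001, 0.001]
contact_force: [0.6, -0.2, -0.2]
opening: 0.678
```

```bash
python3 g.py 505.3 -184.4 25 -94.7
```

```text
t 14.15 pos [ 0.5068 -0.1846  0.0276] F [ 0.59 -0.19 -0.23] op 0.678
shift(in goal axes) [-0.0001  0.0018  0.0032] turn [-0.0008  0.0001  0.0008] rows>= 0.04758626508286323
```

Request:
{"op": "apply_moves", "data": {"series": [{"x": 0, "y": 0, "z": -0.04, "wx": 0, "wy": 0, "wz": 0, "fingers": -0.4}, {"x": 0, "y": 0, "z": -0.065, "wx": 0, "wy": 0, "wz": 0, "fingers": -0.4}, {"x": 0, "y": 0, "z": 0, "wx": 0, "wy": 0, "wz": -0.047, "fingers": -0.4}, {"x": 0, "y": 0, "z": 0, "wx": 0, "wy": 0, "wz": -0.048, "fingers": -0.4}]}}

```text
clock: 14.65
tool_pos: [0.5062, -0.1848, 0.114]
eef_rot: [0.783, -0.622, 0.001, -0.0]
contact_force: [0.8, -0.8, -0.7]
opening: 0.677
```

```bash
python3 g.py 538.7 139.9 112 -77.5
```

```text
t 14.65 pos [ 0.5062 -0.1848  0.114 ] F [ 0.81 -0.8  -0.74] op 0.677
shift(in goal axes) [-0.3874 -0.1276  0.0025] turn [-0.0004 -0.0002  0.0029] rows>= 5.221205776349148
```

Request:
{"op": "apply_moves", "data": {"series": [{"x": -0.055, "y": -0.018, "z": 0, "wx": 0, "wy": 0, "wz": 0.003, "fingers": -0.4}, {"x": -0.055, "y": -0.018, "z": 0, "wx": 0, "wy": 0, "wz": 0, "fingers": -0.4}, {"x": -0.055, "y": -0.018, "z": 0, "wx": 0, "wy": 0, "wz": 0, "fingers": -0.4}, {"x": -0.055, "y": -0.018, "z": 0, "wx": 0, "wy": 0, "wz": 0, "fingers": -0.4}, {"x": -0.055, "y": -0.018, "z": 0, "wx": 0, "wy": 0, "wz": 0, "fingers": -0.4}, {"x": -0.055, "y": -0.018, "z": 0, "wx": 0, "wy": 0, "wz": 0, "fingers": -0.4}, {"x": -0.05, "y": -0.016, "z": 0, "wx": 0, "wy": 0, "wz": 0, "fingers": -0.4}, {"x": 0, "y": 0, "z": 0, "wx": 0, "wy": 0, "wz": 0, "fingers": -0.4}]}}

```text
clock: 15.65
tool_pos: [0.5391, 0.1414, 0.1136]
eef_rot: [0.779, -0.628, 0.002, -0.001]
contact_force: [-0.1, -0.4, -0.7]
opening: 0.674
```

```bash
python3 g.py 538.7 139.9 112 -77.5; python3 look.py scene
```

```text
t 15.65 pos [0.5391 0.1414 0.1136] F [-0.09 -0.36 -0.67] op 0.674
shift(in goal axes) [0.0017 0.0009 0.002 ] turn [-0.0012 -0.0005 -0.0014] rows>= 0.03546259227712828
scene 0.0505 134 s -0.2 t -2.3 (array([485.4, 128.3]), array([16.7, 72.1]), 12.1) z 0.0581 [139. 142. 139.]
scene 0.0505 151 s 80.1 t -3.4 (array([564.3, 144.3]), array([22.2, 61.6]), 13.3) z 0.0576 [136. 100.  64.]
scene 0.0505 288 s 176.0 t -25.2 (array([664.6, 143.7]), array([154.6,  86. ]), 61.0) z 0.0571 [82. 79. 77.]
scene 0.0625 1231 s 144.4 t -4.2 (array([626.4, 158.9]), array([102.4, 112.4]), 12.9) z 0.0678 [139. 127. 114.]
scene 0.08 48 s -61.1 t -2.2 (array([425.6, 114.5]), array([19.1, 19.5]), 40.2) z 0.0874 [17. 16. 16.]
```

Request:
{"op": "apply_moves", "data": {"series": [{"x": 0.002, "y": 0.0045, "z": 0.015, "wx": -0.001, "wy": 0, "wz": -0.001, "fingers": -0.4}, {"x": 0, "y": 0, "z": 0.03, "wx": 0, "wy": 0, "wz": 0, "fingers": -0.4}, {"x": 0, "y": 0, "z": 0, "wx": 0, "wy": 0, "wz": 0, "fingers": -0.4}]}}

```text
clock: 16.08
tool_pos: [0.5347, 0.1298, 0.0758]
eef_rot: [0.776, -0.63, 0.002, 0.004]
contact_force: [0.2, 0.2, -0.6]
opening: 0.677
```

```bash
python3 g.py 535.8 139.2 36 -77.5
```

```text
t 16.07 pos [0.5347 0.1298 0.0758] F [ 0.2   0.16 -0.56] op 0.677
shift(in goal axes) [-0.0112 -0.0039  0.0497] turn [ 0.0011 -0.0022 -0.0035] rows>= 0.6544152015808978
```

Request:
{"op": "apply_moves", "data": {"series": [{"x": -0.011, "y": -0.004, "z": 0.01, "wx": 0.001, "wy": -0.002, "wz": -0.0035, "fingers": -0.4}, {"x": 0, "y": 0, "z": 0.02, "wx": 0, "wy": 0, "wz": 0, "fingers": -0.4}, {"x": 0, "y": 0, "z": 0.014, "wx": 0, "wy": 0, "wz": 0, "fingers": -0.4}]}}

```text
clock: 16.45
tool_pos: [0.5372, 0.1379, 0.0398]
eef_rot: [0.779, -0.627, 0.001, -0.001]
contact_force: [-0.3, -0.4, -1.0]
opening: 0.678
```

```bash
python3 g.py 535.8 139.2 35 -77.5
```

```text
t 16.45 pos [0.5372 0.1379 0.0398] F [-0.27 -0.41 -1.02] op 0.678
shift(in goal axes) [-0.002   0.0013  0.006 ] turn [-0.0007 -0.0002 -0.0007] rows>= 0.08294880797984798
```

Request:
{"op": "apply_moves", "data": {"series": [{"x": -0.0018, "y": 0.001, "z": 0.005, "wx": -0.0007, "wy": 0, "wz": -0.0007, "fingers": -0.4}, {"x": 0, "y": 0, "z": 0.001, "wx": 0, "wy": 0, "wz": 0, "fingers": -0.4}, {"x": 0, "y": 0, "z": 0.001, "wx": 0, "wy": 0, "wz": 0, "fingers": -0.4}]}}

```text
clock: 16.82
tool_pos: [0.5356, 0.1391, 0.0344]
eef_rot: [0.78, -0.626, -0.0, 0.001]
contact_force: [-3.0, -0.8, 9.9]
opening: 0.674
```

```bash
python3 g.py 535.8 139.2 34.6 -77.5
```

```text
t 16.82 pos [0.5356 0.1391 0.0344] F [-2.98 -0.83  9.91] op 0.674
shift(in goal axes) [-0.0001 -0.0003 -0.0002] turn [ 0.0004 -0.0002  0.0001] rows>= 0.005332112086416934
```

Touching the bed (10 N). Release, rise and go back over the post.

Request:
{"op": "apply_moves", "data": {"series": [{"x": 0, "y": 0, "z": -0.0005, "wx": 0, "wy": 0, "wz": 0, "fingers": 1}, {"x": 0, "y": 0, "z": 0, "wx": 0, "wy": 0, "wz": 0, "fingers": 1}, {"x": 0, "y": 0, "z": -0.01, "wx": 0, "wy": 0, "wz": 0, "fingers": 1}, {"x": 0, "y": 0, "z": -0.055, "wx": 0, "wy": 0, "wz": 0, "fingers": 1}, {"x": 0, "y": 0, "z": -0.055, "wx": 0, "wy": 0, "wz": 0, "fingers": 1}, {"x": 0, "y": 0.055, "z": 0, "wx": 0, "wy": 0, "wz": 0, "fingers": 0.4}, {"x": 0, "y": 0.055, "z": 0, "wx": 0, "wy": 0, "wz": 0, "fingers": 0.4}, {"x": 0, "y": 0.02, "z": 0, "wx": 0, "wy": 0, "wz": 0, "fingers": 0.4}]}}

```text
clock: 17.82
tool_pos: [0.4345, 0.1171, 0.1365]
eef_rot: [0.78, -0.626, 0.002, -0.002]
contact_force: [0.2, 0.1, 0.4]
opening: 0.706
```

```bash
python3 look.py scene; python3 g.py 426.6 114.8 80 -77.5
python3 - <<'E'
from h import *
p,d=snapshot("wrist");cv2.imwrite("pics/w4.png",p[:,:,::-1])
E
```

```text
scene 0.0505 132 s -0.3 t -2.3 (array([485. , 128.9]), array([15.9, 73.7]), 11.3) z 0.0582 [139. 143. 140.]
scene 0.0505 170 s 48.2 t -3.6 (array([532.4, 138.3]), array([25.1, 61.7]), 13.1) z 0.0576 [146. 108.  68.]
scene 0.0505 152 s 80.0 t -3.6 (array([564.2, 143.9]), array([22.4, 63. ]), 13.1) z 0.0575 [147. 109.  69.]
scene 0.0505 287 s 176.3 t -25.6 (array([632.9, 160.9]), array([109.3, 119.3]), 11.6) z 0.0573 [81. 79. 77.]
scene 0.0625 1231 s 144.3 t -4.0 (array([625.8, 159.8]), array([102.2, 114. ]), 11.8) z 0.0677 [145. 131. 118.]
scene 0.08 50 s -60.8 t -2.4 (array([425.9, 113.9]), array([18.7, 21. ]), 35.7) z 0.087 [16. 15. 15.]
t 17.88 pos [0.4328 0.1166 0.1364] F [-2.29 -0.16  0.11] op 0.699
shift(in goal axes) [0.0005 0.0081 0.0705] turn [-0.0011 -0.      0.0002] rows>= 0.9084475442863136
```

View pics/w4.png

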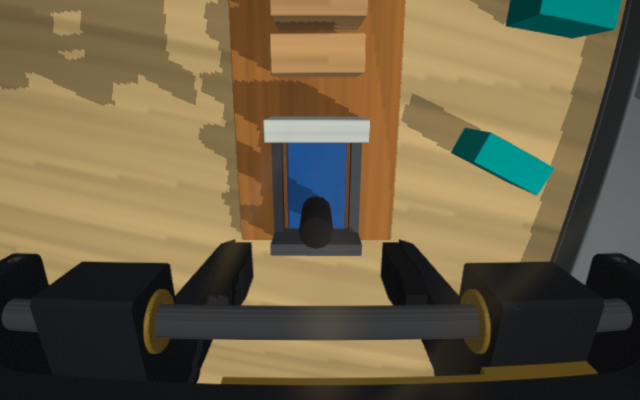

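Both spacers stand parallel and square (rows 0–25 and 35–72) in front of the ram plate (row 130). Now to re-grip the post.

Request:
{"op": "apply_moves", "data": {"series": [{"x": 0.0005, "y": 0.008, "z": 0.03, "wx": -0.001, "wy": 0, "wz": 0, "fingers": 0.2}, {"x": 0, "y": 0.002, "z": 0.035, "wx": 0, "wy": 0, "wz": 0, "fingers": 0.1}, {"x": 0, "y": 0.003, "z": 0.02, "wx": 0, "wy": 0, "wz": 0, "fingers": 0.1}, {"x": 0, "y": 0, "z": 0.01, "wx": 0, "wy": 0, "wz": 0, "fingers": 0.1}]}}

```text
clock: 18.42
tool_pos: [0.4329, 0.117, 0.0594]
eef_rot: [0.78, -0.626, 0.004, -0.006]
contact_force: [-0.4, -0.0, 0.5]
opening: 0.552
```

```bash
python3 g.py 426.1 114.8 53 -77.5
```

```text
t 18.43 pos [0.4329 0.117  0.0594] F [-0.35 -0.03  0.51] op 0.552
shift(in goal axes) [0.0009 0.0089 0.008 ] turn [-0.0046  0.0004  0.0001] rows>= 0.1539384113567711
```

Request:
{"op": "apply_moves", "data": {"series": [{"x": 0.001, "y": 0.0098, "z": 0.007, "wx": -0.0046, "wy": 0, "wz": 0, "fingers": 0.1}, {"x": 0, "y": 0.001, "z": 0, "wx": 0, "wy": 0, "wz": 0, "fingers": 0.1}]}}

```text
clock: 18.68
tool_pos: [0.4257, 0.1146, 0.0533]
eef_rot: [0.78, -0.626, -0.0, -0.001]
contact_force: [-0.4, -0.1, -0.2]
opening: 0.546
```

```bash
python3 g.py 426.1 114.8 53 -77.5
```

```text
t 18.68 pos [0.4257 0.1146 0.0533] F [-0.37 -0.11 -0.21] op 0.546
shift(in goal axes) [-0.0002 -0.0005  0.0004] turn [-0.0002  0.0004  0.0001] rows>= 0.008776993903189248
```

Request:
{"op": "apply_moves", "data": {"series": [{"x": 0, "y": 0, "z": 0, "wx": 0, "wy": 0, "wz": 0, "fingers": -0.9}, {"x": 0, "y": 0, "z": 0, "wx": 0, "wy": 0, "wz": 0, "fingers": -0.9}, {"x": 0, "y": 0, "z": 0, "wx": 0, "wy": 0, "wz": 0, "fingers": -0.9}, {"x": 0, "y": 0, "z": 0, "wx": 0, "wy": 0, "wz": 0, "fingers": -0.9}, {"x": 0, "y": 0, "z": 0, "wx": 0, "wy": 0, "wz": 0, "fingers": -0.9}, {"x": 0, "y": -0.01, "z": 0, "wx": 0, "wy": 0, "wz": 0, "fingers": -0.9}, {"x": 0, "y": -0.01, "z": 0, "wx": 0, "wy": 0, "wz": 0, "fingers": -0.9}, {"x": 0, "y": -0.01, "z": 0, "wx": 0, "wy": 0, "wz": 0, "fingers": -0.9}], "force": 40}}

```text
clock: 19.68
tool_pos: [0.4476, 0.1203, 0.0543]
eef_rot: [0.78, -0.625, -0.002, 0.001]
contact_force: [-2.9, -0.2, 1.1]
opening: 0.235
```

```bash
python3 f.py
```

```text
t 19.68 travel mm 21.7 lat 0.8 z 0.0543 Fu -2.8 Fv 0.4 Fz 1.1 op 0.235
```

Request:
{"op": "apply_moves", "data": {"series": [{"x": 0, "y": -0.007, "z": 0, "wx": 0.001, "wy": 0, "wz": 0, "fingers": -0.9}, {"x": 0, "y": -0.007, "z": 0, "wx": 0.001, "wy": 0, "wz": 0, "fingers": -0.9}, {"x": 0, "y": -0.005, "z": 0, "wx": 0.001, "wy": 0, "wz": 0, "fingers": -0.9}]}}

```text
clock: 20.05
tool_pos: [0.4623, 0.1236, 0.0543]
eef_rot: [0.78, -0.625, -0.0, -0.002]
contact_force: [-4.1, -0.1, 2.8]
opening: 0.238
```

```bash
python3 f.py;python3 g.py 465 123 53 -77.5
```

```text
t 20.05 travel mm 36.8 lat 0.9 z 0.0543 Fu -4.0 Fv 0.8 Fz 2.8 op 0.238
t 20.05 pos [0.4623 0.1236 0.0543] F [-4.08 -0.12  2.76] op 0.238
shift(in goal axes) [ 0.0015 -0.0031  0.0016] turn [-0.0009  0.0007  0.0005] rows>= 0.04808818251513299
```

Request:
{"op": "apply_moves", "data": {"series": [{"x": 0, "y": -0.005, "z": -0.0003, "wx": 0, "wy": 0, "wz": 0, "fingers": -0.9}, {"x": 0, "y": -0.006, "z": -0.0005, "wx": 0.001, "wy": 0, "wz": 0, "fingers": -0.9}, {"x": 0, "y": -0.007, "z": -0.0007, "wx": 0.001, "wy": 0, "wz": 0, "fingers": -0.9}]}}

```text
clock: 20.42
tool_pos: [0.4643, 0.124, 0.0543]
eef_rot: [0.781, -0.625, -0.006, 0.006]
contact_force: [-11.7, -0.7, 3.1]
opening: 0.236
```

```bash
python3 f.py
```

```text
t 20.43 travel mm 38.8 lat 0.8 z 0.0543 Fu -11.6 Fv 1.8 Fz 3.1 op 0.236
```

Request:
{"op": "apply_moves", "data": {"series": [{"x": 0, "y": -0.0075, "z": -0.001, "wx": 0.001, "wy": 0, "wz": 0, "fingers": -0.9}, {"x": 0, "y": -0.0075, "z": -0.001, "wx": 0.001, "wy": 0, "wz": 0, "fingers": -0.9}]}}

```text
clock: 20.68
tool_pos: [0.4642, 0.124, 0.0543]
eef_rot: [0.781, -0.625, -0.012, 0.013]
contact_force: [-11.6, -1.5, 2.1]
opening: 0.236
```

```bash
python3 f.py;python3 g.py 465 123 53 -77.5
```

```text
t 20.68 travel mm 38.7 lat 0.8 z 0.0543 Fu -11.7 Fv 1.1 Fz 2.1 op 0.236
t 20.68 pos [0.4642 0.124  0.0543] F [-11.62  -1.5    2.14] op 0.236
shift(in goal axes) [ 0.0014 -0.0007  0.0016] turn [0.0114 0.0008 0.0009] rows>= 0.029304452370361497
```

```bash
python3 diff.py | tail -38; python3 f.py; python3 look.py scene
```

```text
before ram/spacer top [(np.float64(-8.5), np.float64(57.0)), (np.float64(6.8), np.float64(-45.0)), (np.float64(21.5), np.float64(-15.0)), (np.float64(47.5), np.float64(16.0)), (np.float64(83.5), np.float64(45.0)), (np.float64(131.8), np.float64(-41.0)), (np.float64(143.8), np.float64(50.0)), (np.float64(192.5), np.float64(-52.0)), (np.float64(204.5), np.float64(-17.0))]
now mould top [(np.float64(-7.8), np.float64(14.0)), (np.float64(33.5), np.float64(40.0)), (np.float64(48.0), np.float64(-23.0)), (np.float64(59.2), np.float64(9.0)), (np.float64(95.0), np.float64(21.0)), (np.float64(141.8), np.float64(-41.0)), (np.float64(146.2), np.float64(39.0)), (np.float64(193.5), np.float64(-54.0)), (np.float64(205.2), np.float64(-19.0))]
now ram/spacer top [(np.float64(-11.5), np.float64(13.0)), (np.float64(-9.2), np.float64(13.0)), (np.float64(30.0), np.float64(38.0)), (np.float64(44.8), np.float64(-21.0)), (np.float64(56.2), np.float64(11.0)), (np.float64(79.2), np.float64(9.0)), (np.float64(92.2), np.float64(20.0)), (np.float64(139.8), np.float64(-40.0)), (np.float64(144.2), np.float64(38.0)
[... 237 characters left out ...]
]
 [137. 432.]
 [138. 431.]
 [139. 423.]
 [140. 404.]
 [141. 372.]
 [142. 333.]
 [143. 298.]
 [144. 285.]
 [145. 302.]
 [146. 337.]
 [147. 375.]
 [148. 404.]
 [149. 422.]
 [150. 430.]
 [151. 433.]
 [152. 433.]
 [153. 432.]
 [154. 432.]
 [155. 432.]
 [156. 432.]
 [157. 432.]
 [158. 432.]
 [159. 433.]]
t 20.88 travel mm 38.7 lat 0.8 z 0.0543 Fu -12.3 Fv 0.2 Fz 3.3 op 0.238
scene 0.0505 433 s 59.9 t -3.9 (array([546. , 141.6]), array([61.5, 73.8]), 10.7) z 0.058 [125. 101.  76.]
scene 0.0505 292 s 176.5 t -25.6 (array([635.1, 163.2]), array([108.3, 120.8]), 9.0) z 0.0571 [81. 79. 77.]
scene 0.0625 1236 s 144.5 t -4.4 (array([626.2, 159.5]), array([102.5, 113. ]), 12.7) z 0.0677 [146. 132. 119.]
```

The seam profile is identical (within 0.05 mm) to that of the one-spacer push, although the ram is now far from its stop (about 39 mm) and pushing solidly at 12 N. So the mould was already fully shut with one spacer at about 63 of 65 mm travel, and my reading of a gap was just the rounded seam edges. The second block isn't needed, and unused blocks belong in the tray, so I'll take it back.

Request:
{"op": "apply_moves", "data": {"series": [{"x": 0, "y": 0.006, "z": 0, "wx": 0.011, "wy": 0, "wz": 0, "fingers": -0.9}, {"x": 0, "y": 0.014, "z": 0, "wx": 0, "wy": 0, "wz": 0, "fingers": -0.9}, {"x": 0, "y": 0.014, "z": 0, "wx": 0, "wy": 0, "wz": 0, "fingers": -0.9}, {"x": 0, "y": 0.011, "z": 0, "wx": 0, "wy": 0, "wz": 0, "fingers": -0.9}, {"x": 0, "y": 0, "z": 0, "wx": 0, "wy": 0, "wz": 0, "fingers": 0.2}, {"x": 0, "y": 0, "z": 0, "wx": 0, "wy": 0, "wz": 0, "fingers": 0.2}, {"x": 0, "y": 0, "z": -0.04, "wx": 0, "wy": 0, "wz": 0, "fingers": 0.2}, {"x": 0, "y": 0, "z": -0.06, "wx": 0, "wy": 0, "wz": 0, "fingers": 1}]}}

```text
clock: 21.92
tool_pos: [0.4324, 0.1163, 0.1339]
eef_rot: [0.78, -0.625, 0.001, -0.003]
contact_force: [1.5, 0.2, 0.4]
opening: 0.668
```

```bash
cat > sp.py <<'E'
from h import *
m=camera_model("wrist");p,d=snapshot("wrist");W=cloud(p,d,m);h=hsv(p);Z=W[...,2]
cv2.imwrite(f"pics/ws_{get_state()['clock']:.1f}.png",p[:,:,::-1])
a=np.radians(12.5);u=np.array([np.cos(a),np.sin(a)]);v=np.array([-u[1],u[0]]);O=np.array([.486,.1287])
s=((W[...,:2]-O)@u)*1000;t=((W[...,:2]-O)@v)*1000
k=(d>.1)&(Z>.050)&(Z<.0625)&(abs(t)<22)&(s>20)&(s<96)
hist,e=np.histogram(s[k],bins=np.arange(20,98,2));print("s hist",dict(zip(e.astype(int),hist)))
print("t ext",np.percentile(t[(d>.1)&(Z>.052)&(Z<.0625)&(abs(t)<45)&(s>30)&(s<90)],[1,99]))
E
python3 sp.py; python3 look.py scene; python3 g.py 540.8 140.9 110 -77.5
```

```text
s hist {np.int64(20): np.int64(0), np.int64(22): np.int64(0), np.int64(24): np.int64(0), np.int64(26): np.int64(0), np.int64(28): np.int64(0), np.int64(30): np.int64(0), np.int64(32): np.int64(0), np.int64(34): np.int64(0), np.int64(36): np.int64(0), np.int64(38): np.int64(0), np.int64(40): np.int64(0), np.int64(42): np.int64(0), np.int64(44): np.int64(0), np.int64(46): np.int64(274), np.int64(48): np.int64(218), np.int64(50): np.int64(256), np.int64(52): np.int64(237), np.int64(54): np.int64(236), np.int64(56): np.int64(262), np.int64(58): np.int64(226), np.int64(60): np.int64(267), np.int64(62): np.int64(236), np.int64(64): np.int64(258), np.int64(66): np.int64(247), np.int64(68): np.int64(259), np.int64(70): np.int64(251), np.int64(72): np.int64(256), np.int64(74): np.int64(256), np.int64(76): np.int64(261), np.int64(78): np.int64(82), np.int64(80): np.int64(0), np.int64(82): np.int64(0), np.int64(84): np.int64(0), np.int64(86): np.int64(0), np.int64(88): np.int64(0), np.int64(90): np.int64(0), np.int64(92): np.int64(0), np.int64(94): np.int64(0)}
t ext [-30.42914495  28.21652217]
scene 0.0505 134 s -0.3 t -3.3 (array([485.2, 127.9]), array([15.9, 72.7]), 12.5) z 0.0586 [140. 143. 140.]
scene 0.0505 313 s 68.1 t -4.0 (array([552.5, 142.3]), array([45.2, 64.4]), 12.4) z 0.0575 [149. 110.  70.]
scene 0.0505 291 s 175.9 t -26.6 (array([635.1, 164.1]), array([108.3, 121.9]), 9.2) z 0.057 [82. 80. 77.]
scene 0.0625 1226 s 144.5 t -4.0 (array([626.5, 159.7]), array([102.3, 115.5]), 13.2) z 0.0677 [145. 131. 118.]
scene 0.08 48 s -61.1 t -2.4 (array([426.5, 113.3]), array([19. , 19.2]), 38.6) z 0.0872 [17. 16. 16.]
t 22.02 pos [0.4351 0.1169 0.1371] F [-0.4   0.9  -0.61] op 0.757
shift(in goal axes) [-0.0007 -0.1355  0.0338] turn [-0.005   0.0008  0.0005] rows>= 1.7873686430917908
```

Request:
{"op": "apply_moves", "data": {"series": [{"x": 0.001, "y": -0.066, "z": 0, "wx": -0.005, "wy": 0, "wz": 0, "fingers": 1}, {"x": 0, "y": -0.066, "z": 0.01, "wx": 0, "wy": 0, "wz": 0, "fingers": 1}, {"x": 0, "y": 0, "z": 0.02, "wx": 0, "wy": 0, "wz": 0, "fingers": 1}, {"x": 0, "y": 0, "z": 0.03, "wx": 0, "wy": 0, "wz": 0, "fingers": 1}, {"x": 0, "y": 0, "z": 0, "wx": 0, "wy": 0, "wz": 0, "fingers": 1}]}}

```text
clock: 22.65
tool_pos: [0.5393, 0.1388, 0.0866]
eef_rot: [0.78, -0.625, -0.001, 0.0]
contact_force: [-0.5, -0.3, 0.2]
opening: 1.001
```

```bash
python3 g.py 540.9 139.7 36 -77.5
```

```text
t 22.65 pos [0.5393 0.1388 0.0866] F [-0.48 -0.35  0.17] op 1.001
shift(in goal axes) [-0.0006 -0.0022  0.0632] turn [0.0005 0.0005 0.0004] rows>= 0.8100811709517567
```

Request:
{"op": "apply_moves", "data": {"series": [{"x": 0, "y": -0.002, "z": 0.02, "wx": 0, "wy": 0, "wz": 0, "fingers": 1}, {"x": 0, "y": 0, "z": 0.025, "wx": 0, "wy": 0, "wz": 0, "fingers": 1}, {"x": 0, "y": 0, "z": 0.015, "wx": 0, "wy": 0, "wz": 0, "fingers": 1}, {"x": 0, "y": 0, "z": 0, "wx": 0, "wy": 0, "wz": 0, "fingers": 1}]}}

```text
clock: 23.15
tool_pos: [0.5397, 0.1389, 0.0367]
eef_rot: [0.78, -0.625, -0.001, 0.0]
contact_force: [0.4, 0.3, 0.1]
opening: 0.999
```

```bash
python3 g.py 540.9 139.7 36 -77.5
```

```text
t 23.15 pos [0.5397 0.1389 0.0367] F [0.43 0.31 0.13] op 0.999
shift(in goal axes) [-0.0007 -0.0017  0.0009] turn [0.0007 0.0005 0.0004] rows>= 0.025644994687862743
```

Request:
{"op": "apply_moves", "data": {"series": [{"x": 0, "y": -0.001, "z": 0, "wx": 0, "wy": 0, "wz": 0, "fingers": -0.4}, {"x": 0, "y": 0, "z": 0, "wx": 0, "wy": 0, "wz": 0, "fingers": -0.4}, {"x": 0, "y": 0, "z": 0, "wx": 0, "wy": 0, "wz": 0, "fingers": -0.4}, {"x": 0, "y": 0, "z": 0, "wx": 0, "wy": 0, "wz": 0, "fingers": -0.4}, {"x": 0, "y": 0.007, "z": -0.001, "wx": 0, "wy": 0, "wz": 0, "fingers": -0.4}, {"x": 0, "y": 0.002, "z": -0.02, "wx": 0, "wy": 0, "wz": 0, "fingers": -0.4}, {"x": 0, "y": 0, "z": -0.06, "wx": 0, "wy": 0, "wz": 0, "fingers": -0.4}, {"x": 0, "y": 0, "z": -0.04, "wx": 0, "wy": 0, "wz": 0, "fingers": -0.4}], "force": 25}}

```text
clock: 24.15
tool_pos: [0.5321, 0.1369, 0.1375]
eef_rot: [0.78, -0.626, -0.002, 0.001]
contact_force: [0.6, -0.4, -0.1]
opening: 0.679
```

```bash
python3 look.py scene; python3 g.py 506 -184.5 114 -77.5
```

```text
scene 0.0505 134 s -0.2 t -2.8 (array([485.2, 128.5]), array([16.2, 72.6]), 12.6) z 0.0585 [140. 143. 141.]
scene 0.0505 150 s 79.8 t -3.4 (array([564., 145.]), array([22.3, 61.6]), 11.5) z 0.0577 [147. 109.  69.]
scene 0.0505 284 s 176.3 t -25.0 (array([664.4, 143.9]), array([154.8,  83.9]), 60.8) z 0.0572 [82. 80. 77.]
scene 0.0625 1235 s 144.4 t -4.2 (array([625.6, 159.9]), array([103.1, 115. ]), 11.4) z 0.0677 [144. 130. 117.]
scene 0.08 48 s -61.0 t -1.9 (array([424.3, 116.1]), array([18.7, 23.3]), 58.2) z 0.087 [17. 16. 16.]
t 24.2 pos [0.534  0.1373 0.1409] F [ 0.82 -0.11  1.63] op 0.675
shift(in goal axes) [0.3851 0.1212 0.0336] turn [-0.0004  0.0007  0.0002] rows>= 5.185610284182449
```

Request:
{"op": "apply_moves", "data": {"series": [{"x": 0.056, "y": 0.018, "z": 0, "wx": 0, "wy": 0, "wz": 0, "fingers": -0.4}, {"x": 0.056, "y": 0.018, "z": 0, "wx": 0, "wy": 0, "wz": 0, "fingers": -0.4}, {"x": 0.056, "y": 0.018, "z": 0, "wx": 0, "wy": 0, "wz": 0, "fingers": -0.4}, {"x": 0.056, "y": 0.018, "z": 0.006, "wx": 0, "wy": 0, "wz": 0, "fingers": -0.4}, {"x": 0.056, "y": 0.018, "z": 0.006, "wx": 0, "wy": 0, "wz": 0, "fingers": -0.4}, {"x": 0.054, "y": 0.018, "z": 0.006, "wx": 0, "wy": 0, "wz": 0, "fingers": -0.4}, {"x": 0.04, "y": 0.012, "z": 0.006, "wx": 0, "wy": 0, "wz": 0, "fingers": -0.4}, {"x": 0, "y": 0, "z": 0, "wx": 0, "wy": 0, "wz": 0, "fingers": -0.4}]}}

```text
clock: 25.2
tool_pos: [0.5079, -0.1842, 0.1268]
eef_rot: [0.781, -0.625, 0.005, -0.005]
contact_force: [0.3, -0.3, -0.6]
opening: 0.683
```

```bash
python3 g.py 506 -184.5 32 -77.5
```

```text
t 25.2 pos [ 0.5079 -0.1842  0.1268] F [ 0.27 -0.3  -0.63] op 0.683
shift(in goal axes) [-0.0002  0.0024  0.1185] turn [-0.0046 -0.0003  0.001 ] rows>= 1.5177357367524151
```

Request:
{"op": "apply_moves", "data": {"series": [{"x": 0, "y": 0.002, "z": 0.04, "wx": -0.004, "wy": 0, "wz": 0, "fingers": -0.4}, {"x": 0, "y": 0, "z": 0.045, "wx": 0, "wy": 0, "wz": 0, "fingers": -0.4}, {"x": 0, "y": 0, "z": 0.02, "wx": 0, "wy": 0, "wz": 0, "fingers": -0.4}, {"x": 0, "y": 0, "z": 0, "wx": 0, "wy": 0, "wz": 0, "fingers": -0.4}]}}

```text
clock: 25.7
tool_pos: [0.5096, -0.1802, 0.0436]
eef_rot: [0.782, -0.623, 0.002, -0.003]
contact_force: [-0.6, 0.4, 0.1]
opening: 0.681
```

```bash
python3 g.py 506 -184.5 30 -77.5
```

```text
t 25.7 pos [ 0.5096 -0.1802  0.0436] F [-0.64  0.38  0.09] op 0.681
shift(in goal axes) [0.0043 0.0055 0.0171] turn [-0.0022 -0.0001  0.0024] rows>= 0.2361384641361565
```

Request:
{"op": "apply_moves", "data": {"series": [{"x": 0, "y": 0, "z": 0.011, "wx": -0.002, "wy": 0, "wz": 0, "fingers": -0.4}, {"x": 0, "y": 0, "z": 0.004, "wx": 0, "wy": 0, "wz": 0, "fingers": -0.4}, {"x": 0, "y": 0, "z": 0.001, "wx": 0, "wy": 0, "wz": 0, "fingers": -0.4}, {"x": 0, "y": 0, "z": 0.001, "wx": 0, "wy": 0, "wz": 0, "fingers": -0.4}]}}

```text
clock: 26.2
tool_pos: [0.5117, -0.1799, 0.032]
eef_rot: [0.782, -0.623, 0.002, -0.001]
contact_force: [-0.8, 0.0, -0.5]
opening: 0.681
```

```bash
python3 g.py 506 -184.5 30 -77.5
```

```text
t 26.2 pos [ 0.5117 -0.1799  0.032 ] F [-0.77  0.04 -0.5 ] op 0.681
shift(in goal axes) [0.0041 0.0082 0.0025] turn [-0.0014 -0.0007  0.0027] rows>= 0.12087045373742339
```

Request:
{"op": "apply_moves", "data": {"series": [{"x": 0, "y": 0, "z": 0.002, "wx": -0.001, "wy": 0, "wz": 0, "fingers": -0.4}, {"x": 0, "y": 0, "z": 0.0015, "wx": 0, "wy": 0, "wz": 0, "fingers": -0.4}, {"x": 0, "y": 0, "z": 0.001, "wx": 0, "wy": 0, "wz": 0, "fingers": -0.4}]}}

```text
clock: 26.58
tool_pos: [0.5117, -0.1801, 0.0311]
eef_rot: [0.782, -0.623, 0.002, 0.0]
contact_force: [0.2, 1.5, 4.3]
opening: 0.679
```

```bash
python3 g.py 506 -184.5 30 -77.5
```

```text
t 26.57 pos [ 0.5117 -0.1801  0.0311] F [0.21 1.53 4.29] op 0.679
shift(in goal axes) [0.0038 0.0082 0.0014] turn [-0.0006 -0.0008  0.0025] rows>= 0.11715695722372793
```

Down on the tray floor. Release, rise and return.

Request:
{"op": "apply_moves", "data": {"series": [{"x": 0, "y": 0, "z": 0, "wx": 0, "wy": 0, "wz": 0, "fingers": 1}, {"x": 0, "y": 0, "z": 0, "wx": 0, "wy": 0, "wz": 0, "fingers": 1}, {"x": 0, "y": 0, "z": -0.01, "wx": 0, "wy": 0, "wz": 0, "fingers": 1}, {"x": 0, "y": 0, "z": -0.06, "wx": 0, "wy": 0, "wz": 0, "fingers": 1}, {"x": 0, "y": 0, "z": -0.065, "wx": 0, "wy": 0, "wz": 0, "fingers": 0.4}]}}

```text
clock: 27.2
tool_pos: [0.5095, -0.1793, 0.139]
eef_rot: [0.782, -0.623, -0.002, 0.002]
contact_force: [1.2, -1.0, 0.1]
opening: 0.91
```

```bash
python3 g.py 426.1 114.8 125 -77.5
python3 - <<'E'
from h import *
p,d=snapshot("scene");W=cloud(p,d,camera_model("scene"));Z=W[...,2]
m=(d>0)&(Z>.042)&(Z<.06)&(W[...,1]<-.08)&(W[...,1]>-.4)&(W[...,0]>.2)&(W[...,0]<.75)
k,l,st,_=cv2.connectedComponentsWithStats(m.astype(np.uint8))
for i in range(1,k):
    if st[i,4]>50: print(st[i,4],rect(W[l==i]),np.median(Z[l==i]).round(4),p[l==i].mean(0).round())
E
```

```text
t 27.2 pos [ 0.5095 -0.1793  0.139 ] F [ 1.16 -1.05  0.14] op 0.91
shift(in goal axes) [-0.3815  0.0222  0.0176] turn [0.0015 0.0003 0.0025] rows>= 4.896792378030408
275 (array([ 513.9, -178.4]), array([25.8, 61.8]), 11.6) 0.0498 [151. 113.  72.]
284 (array([ 579.3, -174.1]), array([59.4, 26.2]), 86.5) 0.0496 [151. 113.  72.]
```

Request:
{"op": "apply_moves", "data": {"series": [{"x": -0.056, "y": 0.0035, "z": 0, "wx": 0.001, "wy": 0, "wz": 0.0025, "fingers": 0.4}, {"x": -0.056, "y": 0.0035, "z": 0, "wx": 0, "wy": 0, "wz": 0, "fingers": 0.4}, {"x": -0.056, "y": 0.0035, "z": 0, "wx": 0, "wy": 0, "wz": 0, "fingers": 0.4}, {"x": -0.056, "y": 0.0035, "z": 0, "wx": 0, "wy": 0, "wz": 0, "fingers": 0.4}, {"x": -0.056, "y": 0.0035, "z": 0, "wx": 0, "wy": 0, "wz": 0, "fingers": 0.4}, {"x": -0.056, "y": 0.0035, "z": 0.005, "wx": 0, "wy": 0, "wz": 0, "fingers": 0.4}, {"x": -0.04, "y": 0.002, "z": 0.005, "wx": 0, "wy": 0, "wz": 0, "fingers": 0.4}, {"x": 0, "y": 0, "z": 0, "wx": 0, "wy": 0, "wz": 0, "fingers": 0.4}]}}

```text
clock: 28.25
tool_pos: [0.4326, 0.1166, 0.1392]
eef_rot: [0.779, -0.627, 0.01, -0.006]
contact_force: [-1.7, -0.5, -0.4]
opening: 0.701
```

```bash
python3 g.py 426.1 114.8 75 -77.5
```

```text
t 28.25 pos [0.4326 0.1166 0.1392] F [-1.73 -0.49 -0.36] op 0.701
shift(in goal axes) [0.0004 0.0084 0.0802] turn [-0.0069 -0.0026 -0.0011] rows>= 1.032046758557401
```

Request:
{"op": "apply_moves", "data": {"series": [{"x": 0, "y": 0.0084, "z": 0.03, "wx": -0.007, "wy": -0.0025, "wz": -0.001, "fingers": 0.4}, {"x": 0, "y": 0.002, "z": 0.035, "wx": 0, "wy": 0, "wz": 0, "fingers": 0.2}, {"x": 0, "y": 0.002, "z": 0.02, "wx": 0, "wy": 0, "wz": 0, "fingers": 0.1}, {"x": 0, "y": 0.002, "z": 0.01, "wx": 0, "wy": 0, "wz": 0, "fingers": 0.1}]}}

```text
clock: 28.75
tool_pos: [0.4255, 0.1102, 0.0628]
eef_rot: [0.778, -0.628, 0.003, -0.002]
contact_force: [-1.1, 0.8, 0.5]
opening: 0.552
```

```bash
python3 g.py 426.1 114.8 53 -77.5
```

```text
t 28.75 pos [0.4255 0.1102 0.0628] F [-1.09  0.79  0.49] op 0.552
shift(in goal axes) [-0.0054 -0.002   0.0123] turn [-0.0019 -0.0008 -0.0017] rows>= 0.17405904966210306
```

Request:
{"op": "apply_moves", "data": {"series": [{"x": -0.0054, "y": -0.0015, "z": 0.011, "wx": -0.002, "wy": -0.001, "wz": -0.0017, "fingers": 0.1}, {"x": 0, "y": 0, "z": 0, "wx": 0, "wy": 0, "wz": 0, "fingers": -0.9}, {"x": 0, "y": 0, "z": 0, "wx": 0, "wy": 0, "wz": 0, "fingers": -0.9}, {"x": 0, "y": 0, "z": 0, "wx": 0, "wy": 0, "wz": 0, "fingers": -0.9}, {"x": 0, "y": 0, "z": 0, "wx": 0, "wy": 0, "wz": 0, "fingers": -0.9}, {"x": 0, "y": 0, "z": 0, "wx": 0, "wy": 0, "wz": 0, "fingers": -0.9}], "force": 40}}

```text
clock: 29.5
tool_pos: [0.4266, 0.1157, 0.0544]
eef_rot: [0.78, -0.626, -0.001, -0.001]
contact_force: [0.1, 1.1, -5.2]
opening: 0.24
```

```bash
python3 f.py; python3 g.py 486.3 128 53 -77.5
```

```text
t 29.5 travel mm 0.2 lat 0.9 z 0.0544 Fu 0.3 Fv 1.1 Fz -5.2 op 0.24
t 29.5 pos [0.4266 0.1157 0.0544] F [ 0.09  1.14 -5.17] op 0.24
shift(in goal axes) [ 0.0012 -0.0762  0.0017] turn [-0.0003  0.0007  0.0003] rows>= 0.9753121264856465
```

Request:
{"op": "apply_moves", "data": {"series": [{"x": 0, "y": -0.012, "z": 0.0003, "wx": 0, "wy": 0, "wz": 0, "fingers": -0.9}, {"x": 0, "y": -0.012, "z": 0, "wx": 0, "wy": 0, "wz": 0, "fingers": -0.9}, {"x": 0, "y": -0.012, "z": 0, "wx": 0, "wy": 0, "wz": 0, "fingers": -0.9}, {"x": 0, "y": -0.012, "z": 0, "wx": 0.001, "wy": 0, "wz": 0, "fingers": -0.9}, {"x": 0, "y": -0.01, "z": 0, "wx": 0.001, "wy": 0, "wz": 0, "fingers": -0.9}, {"x": 0, "y": -0.008, "z": 0, "wx": 0.001, "wy": 0, "wz": 0, "fingers": -0.9}]}}

```text
clock: 30.25
tool_pos: [0.4766, 0.1267, 0.0543]
eef_rot: [0.78, -0.626, -0.001, -0.001]
contact_force: [-4.6, -0.2, 1.8]
opening: 0.237
```

```bash
python3 f.py
```

```text
t 30.25 travel mm 51.4 lat 0.8 z 0.0543 Fu -4.6 Fv 0.8 Fz 1.8 op 0.237
```

Request:
{"op": "apply_moves", "data": {"series": [{"x": 0, "y": -0.006, "z": -0.0005, "wx": 0.001, "wy": 0, "wz": 0, "fingers": -0.9}, {"x": 0, "y": -0.006, "z": -0.0005, "wx": 0.001, "wy": 0, "wz": 0, "fingers": -0.9}, {"x": 0, "y": -0.006, "z": -0.0005, "wx": 0.001, "wy": 0, "wz": 0, "fingers": -0.9}]}}

```text
clock: 30.62
tool_pos: [0.4883, 0.1292, 0.0544]
eef_rot: [0.78, -0.625, 0.0, -0.002]
contact_force: [-10.1, -1.6, 0.7]
opening: 0.238
```

```bash
python3 f.py
```

```text
t 30.62 travel mm 63.4 lat 0.7 z 0.0544 Fu -10.2 Fv 0.7 Fz 0.7 op 0.238
```

Request:
{"op": "apply_moves", "data": {"series": [{"x": 0, "y": -0.0075, "z": -0.0005, "wx": 0.001, "wy": 0, "wz": 0, "fingers": -0.9}, {"x": 0, "y": -0.0075, "z": -0.0005, "wx": 0.001, "wy": 0, "wz": 0, "fingers": -0.9}]}}

```text
clock: 30.88
tool_pos: [0.4882, 0.1292, 0.0543]
eef_rot: [0.78, -0.625, -0.006, 0.005]
contact_force: [-12.6, -1.5, 5.1]
opening: 0.24
```

```bash
python3 f.py; python3 diff.py | grep -v before; for i in 1 2 3; do python3 f.py; python3 look.py scene >/dev/null; done; python3 f.py; python3 look.py scene
```

```text
t 30.88 travel mm 63.2 lat 0.8 z 0.0543 Fu -12.6 Fv 1.2 Fz 5.1 op 0.24
now mould top [(np.float64(16.5), np.float64(14.0)), (np.float64(57.5), np.float64(42.0)), (np.float64(71.5), np.float64(-21.0)), (np.float64(83.5), np.float64(9.0)), (np.float64(94.8), np.float64(32.0)), (np.float64(141.8), np.float64(-41.0)), (np.float64(146.2), np.float64(39.0)), (np.float64(193.5), np.float64(-55.0)), (np.float64(205.2), np.float64(-18.0))]
now ram/spacer top [(np.float64(12.2), np.float64(14.0)), (np.float64(14.0), np.float64(14.0)), (np.float64(14.2), np.float64(14.0)), (np.float64(54.5), np.float64(37.0)), (np.float64(69.0), np.float64(-17.0)), (np.float64(70.2), np.float64(-17.0)), (np.float64(79.8), np.float64(10.0)), (np.float64(80.0), np.float64(10.0)), (np.float64(80.8), np.float64(10.0)), (np.float64(92.0), np.float64(32.0)), (np.float64(139.8), np.float64(-40.0)), (np.float64(144.0), np.float64(39.0)), (np.float64(192.5), np.float64(-55.0)), (np.float64(204.2), np.float64(-18.0))]
[[125. 434.]
 [126. 434.]
 [127. 434.]
 [128. 434.]
 [129. 433.]
 [130. 433.]
 [131. 432.]
 [132. 432.]

[... 267 characters left out ...]
434.]
 [154. 433.]
 [155. 433.]
 [156. 433.]
 [157. 433.]
 [158. 434.]
 [159. 434.]]
t 31.07 travel mm 63.2 lat 0.8 z 0.0543 Fu -12.6 Fv 1.9 Fz 4.6 op 0.238
t 31.12 travel mm 63.2 lat 0.8 z 0.0543 Fu -12.4 Fv 0.7 Fz 4.5 op 0.24
t 31.18 travel mm 63.2 lat 0.7 z 0.0543 Fu -13.0 Fv 0.8 Fz 4.8 op 0.235
t 31.23 travel mm 63.2 lat 0.8 z 0.0543 Fu -13.6 Fv 0.6 Fz 5.1 op 0.239
scene 0.0505 268 s 72.2 t -3.2 (array([557.1, 144.7]), array([36.8, 72.9]), 12.3) z 0.0582 [114.  99.  81.]
scene 0.0505 292 s 175.4 t -25.6 (array([634.2, 162.3]), array([109. , 118.7]), 10.3) z 0.0572 [83. 81. 78.]
scene 0.0625 1237 s 144.4 t -4.1 (array([626.8, 159. ]), array([102.8, 114. ]), 14.1) z 0.0677 [146. 132. 119.]
```

Holding steadily at 12.4–13.6 N, with the seam unchanged and the ram solid at 63 mm, short of its 65 mm stop. Handing in.

```bash
python3 -c "
from plant import *
print(finish_job())"; python3 f.py
```

```text
the job is handed in; nothing more can be done
None
the job is handed in; nothing more can be done
```

I handed the job in with the mould shut through one beech spacer and the arm still holding the ram in, gripping it by its black post.

- **Final checks:** the push held at 12.4–13.6 N (firm range 10–16 N). The ram stood solid at about 63 mm travel, short of its 65 mm stop. The spacer stood upright and square between plate and mould. Clock at hand-in was about 31 s.
- **Unused blocks:** the other two beech blocks stand upright in the tray. I did not touch the clay head, the tile, the rib or the turquoise blocks.
- **A detour:** after the first push, a close look at the seam seemed to show about 1.5 mm still open, so I added a second spacer and pushed again. The seam did not change at all, though the ram was then far from its stop. I concluded one spacer had already shut the mould and that the apparent gap came from its rounded edges. I put the second block back in the tray, about 1 cm from where it had stood and at a slightly different angle, and pushed again with one.
- **Checks that disagreed:** that seam reading from the wrist camera's depth disagrees with the repeat-push comparison, and I trusted the comparison. The margin to the front stop is small, about 2 mm by both arm and camera.

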